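# Preset the school slates on the writing slope

## Robot

A 6-joint arm with a two-finger parallel gripper is mounted at the origin on the work surface. World frame = base frame: x ahead of the robot, y to its left, z up, the work surface at z = 0. Lengths are in m, angles in rad, forces in N, time in s.
With the tool pointing down it reaches from about 0.325 to 0.875 m from the base axis. Payload 4.4 kg.
Tool frame: the origin (TCP) lies at the very end of the fingers, on their centre line; the grasp point (between the pads) lies 19 mm behind it; y points along the fingers, z is the direction in which the jaws open and shut, and the axes are right-handed (so a half turn about y gives the same grasp; the last joint's range is limited). The gripper opens to 85 mm and grips with 20 to 120 N. Pads are 22 mm wide; open, the fingers measure 114 mm over their backs; the gripper's body (76 mm by 85 mm) begins 54 mm behind the grasp point. The pads swing forward as they close: fully open they stand 13 mm farther back than shut.
Start: joints at [1.147, 0.207, 1.542, -0, 1.393, -0.15], TCP at [0.155, 0.554, 0.231] pointing down, gripper open.
Joint ranges: [-2.73, 2.73], [-0.86, 2.22], [0.23, 2.46], [-1.11, 4.25], [0.08, 2.63], [-2.82, 2.82]. Speed limits (rad/s): [2.79, 2.79, 3.14, 3.14, 3.14, 3.14].

## Interface

Orientations are given as a unit quaternion [w, x, y, z].
In Python, from station import env gives the robot as it stands.
- The arm moves only by the tool apply_moves, never from a script. Its argument "commands" is text: rows parted by semicolons, each of 7 numbers parted by spaces: the shift along the tool's x, y, z in m, then the turn, a rotation vector about the tool's x, y, z in units of 6 degrees (1.0 is 6 degrees), then the opening, from 0 (shut) to 1 (fully open). A call has 1 to 8 rows; each row shifts and turns the pose as measured when the row begins, along the tool's axes as they then stand; what a row does not reach is not made up. A row lasts 1/10 s, in which the tool goes at most 50 mm and 8.59 degrees, less where a joint would pass 70% of its speed; a pose out of reach is approached as far as the arm can. A call with a gripper value outside its range is refused whole. The fingers move at their own pace and stop on an object; "newtons" is the grip in N (left out, the last holds). Time passes only in rows, so rows that do not move let the fingers close. It gives the time, the measured TCP pose, the force and the opening at its end, in the units of the state.
- env.observe(): the state, without advancing time (a new reading comes with each control period).
- env.snapshot(name): name is "scene" or "side" or "wrist"; returns the picture (400x640x3 uint8, red, green, blue); there is no depth.
- env.get_calibration(name): a dict with "intrinsics" (3x3 intrinsics, pixels), "camera_from_world" (4x4, takes a point from world to camera coordinates). Camera axes: x right, y down, z forward; pixel columns grow to the right and rows downward; lengths in m; the calibration is good to about 2 mm. A picture is of the moment at which its call begins: read the wrist's pose just before it. get_calibration takes no time and is no camera call; for the wrist camera it gives the pose at the moment of the call.
- env.job_done(): hands the job in, once; it reports no verdict.
The state is a dict: "time": time; "joints": joint angles; "dq": joint speeds; "tau": joint torques, N m; "position": TCP position; "tcp_rot": TCP orientation; "wrist_force": force on the tool from outside, world axes, zero at the start; "moment": the same for the moment, N m; "grip_width": finger opening in m.
Only numpy, scipy, OpenCV 4.12 (cv2) and the standard library are available. Lean on these libraries where they do the work, as an engineer would, in place of code of your own. Each camera call takes 0.05 s, during which the arm holds its last target. There are 200 camera calls.

## Task

Preset the two school slates for the classroom scene: slide them off the flat top of the writing desk on to its slope, the larger one underneath and the smaller one centred on top of it, both lying flat and square with their lower edges resting against the book ledge. Slate cracks easily, so feel for the ledge and do not jam, drop or shove them hard, and leave the other props where they are.

Things in the scene. Friction and masses are not known exactly. Their poses are not given: they have to be found in the camera images.
- desk: Wooden table-top writing slope, fixed, 580 mm wide (its y). Origin on the table under the crest, the edge where the flat deck (x 0 to +141 mm, 110 mm above the table, no rim) meets the slope, which falls from the crest by 24 degrees towards -x, to the book ledge. x points level from slope to deck, z up.
- slope: The sloping board. Origin on its surface, mid-width, 176 mm down from the crest; x up the board (crest at 176 mm), y across it, z square off it. Friction mostly holds a slate where it is let go on the board, so it must be pushed down to the ledge.
- ledge_tracks: Two brass tracks at the ends of the slope, same frame as the slope, in which the adjustable book ledge is clamped: a straight wooden bar across the full width, 28 mm high, 10 mm thick. Its upper face, where the slates rest, stands anywhere from x = 0 to 29 mm, parallel to y; its setting is not reported: see or feel it. It is not to be moved.
- slate_large: Larger framed school slate, dark panel in a light wood frame: 126 (its x) x 134 (its y) x 7 mm thick, 0.16 to 0.3 kg. Origin at the centre of its underside, z up. Starts flat on one side of the deck, its x within 0.2 rad of the desk's. Pushed from behind over the crest it tips on to the slope as its middle passes. Cracks if pushed against the ledge with over 20 N.
- slate_small: Smaller slate, 112 (its x) x 116 (its y) x 7 mm thick, 0.12 to 0.22 kg, otherwise alike; starts on the other side of the deck. With the larger one home, that one's top edge lies below deck level, so this one passes over it and rocks down on to it when its middle is over that edge; from there the push must stay 7 to 14 mm off the board, fingers best square to it.
- snuff_box: carved walnut snuff box, 72 x 48 x 28 high, at one end of the desk's deck; leave it alone. Sizes in mm, origin under its middle.
- desk_bell: brass reception bell, 56 across, 47 high, at one end of the desk's deck; leave it alone. Sizes in mm, origin under its middle.
- handset: black telephone handset lying on its two cups, 230 long, 70 high; leave it alone. Sizes in mm, origin under its middle.
- crown: tin crown painted gold, 170 across, 96 high; leave it alone. Sizes in mm, origin under its middle.
- perfume: green glass perfume bottle, 56 x 34, 98 high; leave it alone. Sizes in mm, origin under its middle.
- tankard: lidded metal tankard, 88 across, 124 high, handle to its +y; leave it alone. Sizes in mm, origin under its middle.

How it is judged:
At the end, for the whole second after the job is handed in: Larger slate flat on the slope, smaller one flat on it, sideways centred within 12 mm; they rest against the book ledge (one or both press on it, their lower edges in line within 2 mm), square to it within 0.03 rad, parallel to the board within 0.04 rad, heights within 3 mm; both at rest (contact force between any of slate_large, slate_small and ledge_tracks above 0.02 N and z of slate_large in the frame of slope between -0.003 and 0.003 m and angle between the x axis of each of slate_large, slate_small and the x axis of slope, either way round below 0.03 rad and angle between the z axis of each of slate_large, slate_small and the z axis of slope, either way round below 0.04 rad and z of slate_small in the frame of slope between 0.004 and 0.01 m and x of slate_small in the frame of slate_large between -0.009 and -0.005 m and y of slate_small in the frame of slate_large between -0.012 and 0.012 m and linear speed of each of slate_large, slate_small below 0.02 m/s); the robot touches nothing.
It fails at once if a slate is jammed: it is pushed against the book ledge with more than 20 N (contact force between any of slate_large, slate_small and ledge_tracks above 20 N).
It fails at once if a slate falls off the desk or is turned over (height (world z) of any of slate_large, slate_small below 0.04 m or angle between any of slate_large, slate_small's own z axis and vertical above 0.9 rad).
It fails at once if a slate is dropped or shot along, faster than 0.6 m/s (linear speed of any of slate_large, slate_small above 0.6 m/s).
It fails at once if another prop is shifted by more than 20 mm (distance of any of snuff_box, desk_bell, handset, crown, perfume, tankard from where it was at the start of the episode above 0.02 m).
It also fails if it takes over 72 s, if anything falls off the work surface, if the arm or the gripper's body presses on something with over 40 N, if the wrist force passes 120 N, or if a joint passes its speed limit or range.

## Working session

There is one attempt and no reset: what is moved stays moved. The work goes in short steps, Python scripts to look and compute and a tool call to move; the robot and the scene stay as the last step left them, time stands still between calls to the robot, and variables do not carry over. Pictures are saved under pics/ and viewed, about 8 in all and at most 12, crops included, and the job is handed in when it is done.

Besides the shell and the picture viewer there is one more tool, called after "Emit:" as name(argument=value, ...) on one line, values as JSON. apply_moves: Moves the arm, as the interface text tells. Its arguments: {"type":"object","properties":{"commands":{"type":"string"},"newtons":{"type":"number"}},"required":["commands"]}

```bash
mkdir -p pics; ls
python3 - <<'E'
from station import env
import cv2,numpy as np
s=env.observe()
for k in s: print(k,np.round(s[k],3).tolist())
for n in ["scene","side"]:
    im=env.snapshot(n); cv2.imwrite(f"pics/{n}0.png",im[:,:,::-1])
    c=env.get_calibration(n); print(n,np.round(c["intrinsics"],1).tolist(),np.round(c["camera_from_world"],3).tolist())
E
```

```text
pics
time 0.0
joints [1.147, 0.207, 1.543, -0.0, 1.393, -0.151]
dq [-0.0, 0.001, -0.0, -0.002, 0.0, 0.0]
tau [-0.001, -38.304, -29.159, -0.0, 0.011, 0.0]
position [0.155, 0.553, 0.23]
tcp_rot [-0.7, 0.701, -0.096, 0.096]
wrist_force [0.14, -0.617, -0.222]
moment [0.022, -0.04, -0.008]
grip_width 0.085
scene [[409.8, 0.0, 317.7], [0.0, 409.8, 208.0], [0.0, 0.0, 1.0]] [[-0.403, 0.915, 0.017, 0.237], [0.472, 0.224, -0.853, -0.163], [-0.784, -0.336, -0.522, 1.707], [0.0, 0.0, 0.0, 1.0]]
side [[442.8, 0.0, 310.6], [0.0, 442.8, 203.9], [0.0, 0.0, 1.0]] [[0.913, -0.409, -0.004, -0.517], [-0.207, -0.453, -0.867, 0.173], [0.353, 0.792, -0.498, 1.273], [0.0, 0.0, 0.0, 1.0]]
```

View pics/scene0.png

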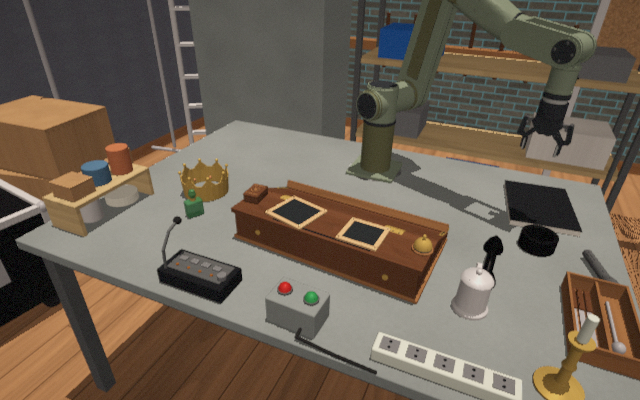

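View pics/side0.png

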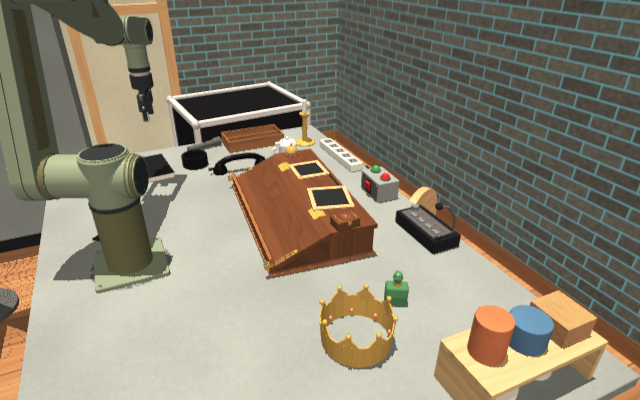

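Scene view: desk slope faces the robot; the deck is on the far side. The larger slate is at about (297,212) in the scene view (-y side), the smaller at (363,233). The bell is at the +y end, the snuff box at the -y end. Next I'll look closer.

Run:
```python
import cv2
a=cv2.imread("pics/scene0.png")[170:300,220:460]; b=cv2.imread("pics/side0.png")[135:285,215:395]
cv2.imwrite("pics/c1.png",cv2.resize(a,None,fx=3.3,fy=3.3,interpolation=cv2.INTER_CUBIC))
cv2.imwrite("pics/c2.png",cv2.resize(b,None,fx=4,fy=4,interpolation=cv2.INTER_CUBIC))
```

```text
(no output)
```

View pics/c1.png

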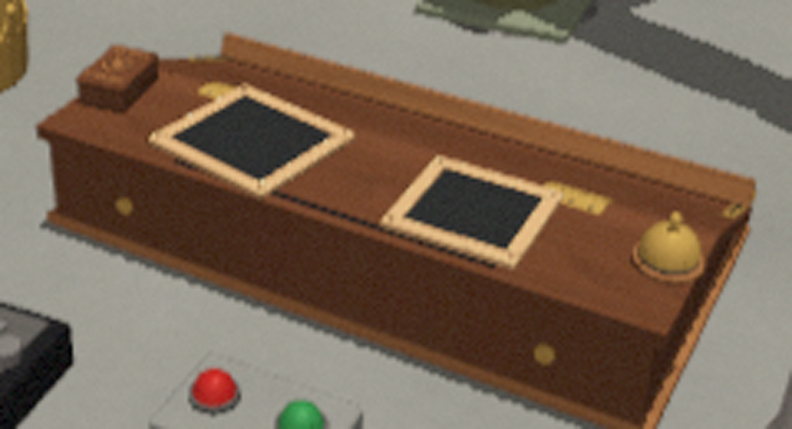

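View pics/c2.png

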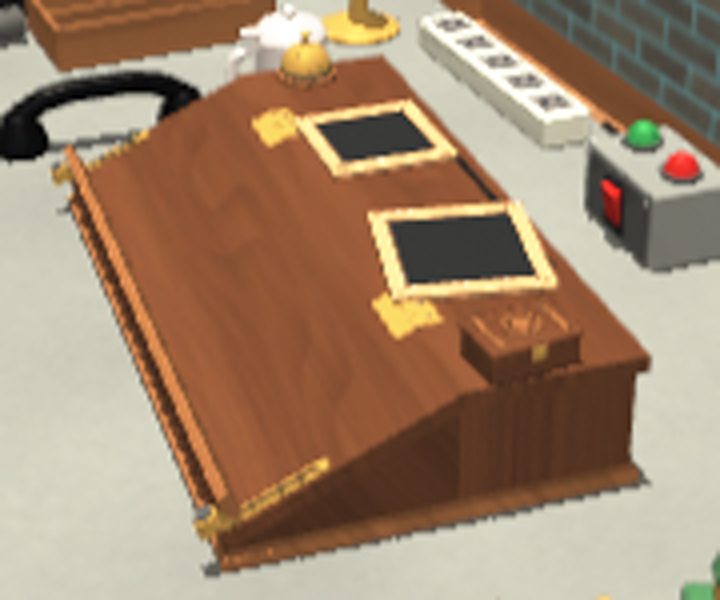

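The crops show the hinges (brass patches) at the crest, and the ledge bar at the slope's foot. In c2 the crest ends are near (465,392) and (238,80), and the deck's back corners near (648,358) and (382,57). In c1 the back corners are near (40,128) and (663,332).

```bash
cat > h.py <<'E'
from station import env
import cv2,numpy as np
from scipy.spatial.transform import Rotation as R
def ray(c,uv,z):
    K=c["intrinsics"];T=np.array(c["camera_from_world"]);uv=np.atleast_2d(uv).astype(float)
    d=np.c_[uv,np.ones(len(uv))]@np.linalg.inv(K).T@T[:3,:3]; o=-T[:3,:3].T@T[:3,3]
    return o+d*((z-o[2])/d[:,2])[:,None]
def slates(im,c,z,hint,roi=None):
    "frame mask (light wood), contours projected on plane z, minAreaRect"
    hsv=cv2.cvtColor(im,cv2.COLOR_RGB2HSV)
    return hsv
E
python3 - <<'E'
from h import *
for n,pts,f,off in [("side",{"crest-":(465,392),"back-":(648,358),"crest+":(238,80),"back+":(382,57)},4,(215,135)),
                    ("scene",{"back-":(40,128),"back+":(663,332)},3.3,(220,170))]:
    c=env.get_calibration(n)
    for k,p in pts.items(): print(n,k,np.round(ray(c,np.array(p)/f+off,.11)[0],3))
    im=cv2.imread(f"pics/{n}0.png"); hsv=cv2.cvtColor(im,cv2.COLOR_BGR2HSV)
    m=cv2.inRange(hsv,(8,40,170),(30,150,255))
    m[:135]=0; 
    cs,_=cv2.findContours(m,cv2.RETR_EXTERNAL,cv2.CHAIN_APPROX_NONE)
    for q in cs:
        if cv2.contourArea(q)<250: continue
        w=ray(c,cv2.convexHull(q)[:,0],.117)[:,:2]
        r=cv2.minAreaRect((w*1000).astype(np.float32)); print(n,cv2.boundingRect(q),np.round(r[0],1),np.round(r[1],1),round(r[2],1))
E
```

```text
side crest- [ 0.52  -0.242  0.11 ]
side back- [ 0.656 -0.257  0.11 ]
side crest+ [0.561 0.322 0.11 ]
side back+ [0.708 0.316 0.11 ]
side (440, 328, 200, 72) [ 684.  -778.4] [165.2 329.4] 76.7
side (0, 326, 27, 74) [-222.1 -385.1] [ 39.5 203. ] 0.3
side (0, 254, 39, 60) [-239.8 -138.7] [ 82.5 214.4] 2.1
side (460, 235, 137, 96) [ 831.4 -584.6] [ 90.4 361.1] 0.7
side (284, 159, 46, 21) [617.3 148.3] [142.4 127. ] 85.8
side (307, 148, 71, 76) [605.6  35.8] [576.5 161.8] 83.9
side (90, 135, 85, 19) [ 64.4 656.1] [187.5 383.5] 65.3
scene back- [ 0.665 -0.245  0.11 ]
scene back+ [0.71  0.322 0.11 ]
scene (28, 353, 62, 47) [1270.9 -178.2] [ 50.  101.8] 89.6
scene (0, 327, 80, 73) [1263.1 -246.9] [154.8  68.1] 0.5
scene (0, 309, 69, 67) [1233.8 -315.2] [ 60.4 151.2] 86.6
scene (100, 298, 62, 58) [1132.  -180.3] [142.8  53.6] 0.1
scene (89, 288, 51, 44) [1114.7 -247.6] [ 67.8 108.3] 89.8
scene (81, 278, 34, 29) [1094.7 -320.2] [68.5 68. ] 90.0
scene (336, 217, 67, 34) [623.8 164.3] [149.6 122.1] 85.2
scene (265, 196, 62, 33) [600.4 -76.1] [160.7 129.1] 74.3
scene (618, 175, 22, 44) [ 55.3 853.7] [ 55.7 349.7] 79.8
scene (50, 172, 41, 16) [ 739.4 -815.2] [94.2 95.4] 0.3
scene (44, 151, 130, 57) [ 647.4 -722.3] [432.4 137.6] 0.0
```

Run:
```python
from h import *
C={"side":{"L":(4,(215,135),[(368,213),(520,200),(556,286),(394,298)]),"S":(4,(215,135),[(298,118),(408,100),(458,153),(337,174)])},
"scene":{"L":(3.3,(220,170),[(245,85),(355,132),(262,192),(152,138)]),"S":(3.3,(220,170),[(438,156),(560,188),(514,266),(382,220)])}}
for n in C:
    c=env.get_calibration(n); g=cv2.imread(f"pics/{n}0.png"); 
    m=(g.max(2)<62).astype(np.uint8)
    for s,(f,o,p) in C[n].items():
        px=np.array(p)/f+o
        w=ray(c,px,.117)[:,:2]*1000
        e=[np.hypot(*(w[(i+1)%4]-w[i])) for i in range(4)]
        a=[np.degrees(np.arctan2(*(w[(i+1)%4]-w[i])[::-1])) for i in range(4)]
        mm=m*cv2.fillConvexPoly(np.zeros_like(m),px.astype(np.int32),1)
        q=max(cv2.findContours(mm,cv2.RETR_EXTERNAL,cv2.CHAIN_APPROX_NONE)[0],key=cv2.contourArea)
        wp=ray(c,q[:,0],.116)[:,:2]*1000
        r=cv2.minAreaRect(wp.astype(np.float32))
        print(n,s,"corner c",w.mean(0).round(1),"edges",np.round(e),np.round(a,1),"panel",np.round(r[0],1),np.round(r[1],1),round(r[2],1))
```

```text
side L corner c [601.1 -68.7] edges [125. 140. 122. 136.] [ -14.2 -107.   163.8   74.4] panel [602.5 -65.3] [95.4 93.8] 74.2
side S corner c [623.8 143.3] edges [106. 118. 110. 118.] [ -3.  -93.6 176.8  84.3] panel [623.9 148. ] [75.  76.8] 85.1
scene L corner c [604.1 -61.8] edges [130. 124. 129. 123.] [  75.2  -15.5 -105.5  165.1] panel [602.4 -64.7] [100.7  92.7] 73.9
scene S corner c [625.3 148.7] edges [109. 119. 115. 109.] [ 88.4  -1.8 -96.7 175.4] panel [624.1 148.2] [85.1 78.5] 85.8
```

```bash
cat >> h.py <<'E'
YAW=-0.08; DO=np.array([.543,.039,0.])
def D(X,Y,z): # desk -> world (z world)
    return DO+R.from_euler('z',YAW).apply([X,Y,0])+[0,0,z]
def toD(p): return R.from_euler('z',-YAW).apply(np.asarray(p)-DO)
def rot(jaw,tilt=0,flip=1):
    "fingers down, tilted (rad) so tip points to desk +x; jaw angle from desk y about z"
    y=np.array([np.sin(tilt),0,-np.cos(tilt)]); z=np.array([-np.sin(jaw),np.cos(jaw),0])*flip
    x=np.cross(y,z); x/=np.linalg.norm(x); z=np.cross(x,y)
    return R.from_euler('z',YAW)*R.from_matrix(np.c_[x,y,z])
def cur():
    s=env.observe(); q=np.array(s["tcp_rot"]); return s,np.array(s["position"]),R.from_quat(q[[1,2,3,0]])
def delta(p,r,p0=None,r0=None):
    if p0 is None: _,p0,r0=cur()
    d=r0.inv().apply(np.asarray(p)-p0); a=(r0.inv()*r).as_rotvec()
    return d,a/np.radians(6),np.linalg.norm(np.degrees(a))
E
python3 - <<'E'
from h import *
s,p,r=cur(); print(r.as_matrix().round(2)); print("desk",toD(p).round(3))
for f in(1,-1):
  for j in (0,np.pi/2):
    d,a,n=delta(D(.07,-.05,.3),rot(j,0,f)); print(f,j,d.round(3),a.round(2),round(n,1))
E
```

```text
[[ 0.96 -0.    0.27]
 [-0.27 -0.    0.96]
 [-0.   -1.   -0.  ]]
desk [-0.428  0.481  0.23 ]
1 0 [ 0.591 -0.069 -0.426] [ 0.02 -1.84 -0.01] 11.0
1 1.5707963267948966 [ 0.591 -0.069 -0.426] [ 1.000e-02 -1.684e+01 -2.000e-02] 101.0
-1 0 [ 0.591 -0.069 -0.426] [1.000e-02 2.816e+01 3.000e-02] 169.0
-1 1.5707963267948966 [ 0.591 -0.069 -0.426] [2.000e-02 1.316e+01 1.000e-02] 79.0
```

Emit:
apply_moves(commands="0 -0.05 0 0 -0.92 0 1;0 -0.05 0 0 -0.92 0 1;0.034 0 -0.033 0 0 0 1;0.034 0 -0.033 0 0 0 1;0.034 0 -0.033 0 0 0 1;0.034 0 -0.033 0 0 0 1;0.034 0 -0.033 0 0 0 1;0.034 0 -0.033 0 0 0 1")

```text
time: 0.9
position: [0.3451, 0.3363, 0.3293]
tcp_rot: [-0.703, 0.711, -0.022, 0.019]
wrist_force: [0.8, 0.3, 0.3]
grip_width: 0.0856
```

Emit:
apply_moves(commands="0.034 0 -0.033 0 0 0 1;0.034 0 -0.033 0 0 0 1;0.034 0 -0.033 0 0 0 1;0.034 0 -0.033 0 0 0 1;0.034 0 -0.033 0 0 0 1;0.034 0 -0.033 0 0 0 1;0.034 0 -0.033 0 0 0 1;0.034 0 -0.033 0 0 0 1")

```text
time: 1.7
position: [0.6073, 0.043, 0.3269]
tcp_rot: [-0.703, 0.71, -0.024, 0.017]
wrist_force: [0.7, 1.0, 0.4]
grip_width: 0.0854
```

Run:
```python
from h import *
s,p,r=cur(); print(s["time"],p.round(3),toD(p).round(3),r.as_matrix().round(3).tolist(),s["joints"],np.round(s["wrist_force"],2))
c=env.get_calibration("wrist"); im=env.snapshot("wrist"); cv2.imwrite("pics/w1.png",im[:,:,::-1]); np.savez("w1",K=c["intrinsics"],T=c["camera_from_world"]); print(np.round(c["intrinsics"],1).tolist(),np.round(c["camera_from_world"],3).tolist())
```

```text
1.7 [0.607 0.043 0.327] [0.064 0.009 0.327] [[0.998, -0.01, 0.059], [-0.059, -0.01, 0.998], [-0.009, -1.0, -0.01]] [-0.06594675  0.23160785  1.31639601 -0.01029234  1.60295394 -1.57832862] [0.68 0.98 0.38]
[[279.3, 0.0, 319.7], [0.0, 279.3, 194.5], [0.0, 0.0, 1.0]] [[0.058, 0.998, -0.009, -0.076], [0.967, -0.054, 0.248, -0.639], [0.247, -0.023, -0.969, 0.32], [0.0, 0.0, 0.0, 1.0]]
```

View pics/w1.png

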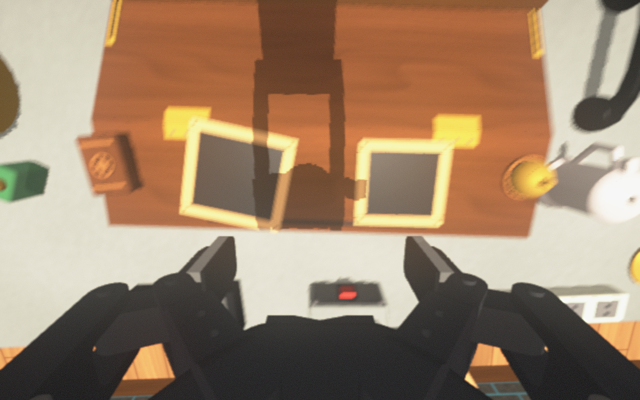

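Wrist view (top of picture = towards robot): deck back edge runs (108,226)-(528,237), crest corners near (93,122) and (550,130). Large slate is at about (238,173), turned; the small one is at about (403,183), nearly square. The ledge is out of view.

Run:
```python
from h import *
z=np.load("w1.npz"); c={"intrinsics":z["K"],"camera_from_world":z["T"]}
for k,uv in {"back-":(108,226),"back+":(528,237),"crest-":(93,122),"crest+":(550,130)}.items(): print(k,ray(c,uv,.11)[0].round(4))
for n,P in {"L":[(197,118),(299,139),(277,230),(180,213)],"S":[(359,139),(454,140),(445,227),(354,227)]}.items():
    w=ray(c,P,.117)[:,:2]*1000
    e=[w[(i+1)%4]-w[i] for i in range(4)]
    print(n,w.mean(0).round(1),"desk",toD([*w.mean(0)/1000,0]).round(4),[round(np.hypot(*v)) for v in e],[round(np.degrees(np.arctan2(v[1],v[0])),1) for v in e])
```

```text
back- [ 0.6633 -0.2532  0.11  ]
back+ [0.7105 0.3211 0.11  ]
crest- [ 0.5256 -0.2379  0.11  ]
crest+ [0.5681 0.3302 0.11  ]
L [604.1 -62.9] desk [ 0.0691 -0.0966  0.    ] [126, 124, 130, 127] [np.float64(75.3), np.float64(-18.1), np.float64(-103.8), np.float64(160.2)]
S [626.3 147.4] desk [0.0744 0.1147 0.    ] [117, 114, 121, 116] [np.float64(86.1), np.float64(-2.5), np.float64(-93.1), np.float64(175.4)]
```

```bash
sed -i 's/^YAW=.*/YAW=-0.079; DO=np.array([.545,.043,0.])/' h.py
python3 - <<'E'
from h import *
c=env.get_calibration("scene")
for n,uv,z in [("console near-robot corners",(178,250),.04),("c2",(241,268),.04),("mic foot",(165,263),.05),("mic top",(178,220),.15),("box l",(268,290),.06),("box top far",(285,278),.06),("box r",(328,290),.06)]: print(n,toD(ray(c,uv,z)[0]).round(3))
_,p,r=cur(); print(toD(p)); d,a,n=delta(D(.175,-.095,.33),rot(0)); print(d.round(4),a.round(2),n)
E
```

```text
console near-robot corners [ 0.306 -0.346  0.04 ]
c2 [ 0.282 -0.145  0.04 ]
mic foot [ 0.373 -0.324  0.05 ]
mic top [ 0.307 -0.321  0.15 ]
box l [ 0.334 -0.022  0.06 ]
box top far [ 0.277 -0.01   0.06 ]
box r [0.263 0.104 0.06 ]
[ 0.066872   -0.00159507  0.32528267]
[ 0.1068 -0.0039 -0.095 ] [ 0.15  0.13 -0.06] 1.255050682407289
```

Emit:
apply_moves(commands="0.036 0 -0.032 0.15 0.13 -0.06 1;0.036 0 -0.032 0 0 0 1;0.036 0 -0.032 0 0 0 1;0 0.045 0 0 0 0 1;0 0.045 0 0 0 0 1;0 0.045 0 0 0 0 1;0 0.045 0 0 0 0 1;0 0 0 0 0 0 1")

```text
time: 2.55
position: [0.7104, -0.0702, 0.1338]
tcp_rot: [0.707, -0.706, 0.032, -0.029]
wrist_force: [-1.0, 0.3, -0.6]
grip_width: 0.0856
```

```bash
cat > st.py <<'E'
from h import *
import sys
s,p,r=cur(); print(round(s["time"],2),"desk",toD(p).round(4),"F desk",R.from_euler('z',-YAW).apply(s["wrist_force"]).round(2),"grip",s["grip_width"])
a=[float(v) for v in sys.argv[1:]]
if a:
    d,w,n=delta(D(*a[:3]),rot(0 if len(a)<5 else a[4],np.radians(a[3]) if len(a)>3 else 0)); print("delta",d.round(4),w.round(2),round(n,1))
E
python3 st.py .175 -.095 .1
```

```text
2.55 desk [ 0.1739 -0.0998  0.1338] F desk [-1.01  0.26 -0.59] grip 0.08555700041683577
delta [0.0012 0.0338 0.0048] [-0.01 -0.07 -0.04] 0.5
```

Emit:
apply_moves(commands="0 0.034 0.004 0 -0.07 0 1;0 0 0 0 0 0 1;-0.01 0 0 0 0 0 1;-0.01 0 0 0 0 0 1;-0.01 0 0 0 0 0 1;-0.01 0 0 0 0 0 1;-0.01 0 0 0 0 0 1")

```text
time: 3.25
position: [0.6664, -0.063, 0.1144]
tcp_rot: [-0.706, 0.707, -0.023, 0.033]
wrist_force: [-0.1, 0.3, -0.3]
grip_width: 0.0855
```

```bash
python3 st.py .11 -.095 .1
python3 - <<'E'
from h import *
im=env.snapshot("wrist"); cv2.imwrite("pics/w2.png",im[:,:,::-1])
E
```

```text
3.25 desk [ 0.1293 -0.0961  0.1144] F desk [-0.12  0.26 -0.27] grip 0.08546223259770303
delta [-0.0195  0.0141  0.0011] [0.02 0.   0.14] 0.8
```

View pics/w2.png

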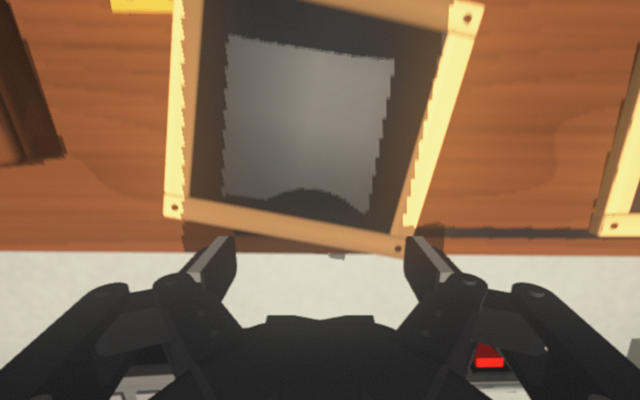

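Wrist view shows the fingers just behind/over the slate's rear edge (corner at about (400,252)). The descent fell short (z 0.114), so I'll back off and lower before pushing.

Emit:
apply_moves(commands="0.03 0 0 0 0 0 1;0.012 0 0 0 0 0.14 1;0 0.01 0 0 0 0 1;0 0.005 0 0 0 0 1;0 0.002 0 0 0 0 1")

```text
time: 3.8
position: [0.704, -0.0658, 0.0978]
tcp_rot: [-0.706, 0.707, -0.029, 0.027]
wrist_force: [-0.3, 0.1, -0.7]
grip_width: 0.0857
```

```bash
python3 st.py .165 -.095 .1
```

```text
3.8 desk [ 0.1671 -0.0959  0.0978] F desk [-0.31  0.05 -0.71] grip 0.0856631146494703
delta [-0.0021 -0.0022  0.0009] [ 0.01 -0.   -0.04] 0.2
```

Emit:
apply_moves(commands="0 -0.002 0 0 0 0 1;-0.01 0 0 0 0 0 1;-0.008 0 0 0 0 0 1;-0.008 0 0 0 0 0 1;-0.008 0 0 0 0 0 1;-0.008 0 0 0 0 0 1")

```text
time: 4.4
position: [0.6588, -0.0616, 0.0994]
tcp_rot: [-0.706, 0.707, -0.029, 0.027]
wrist_force: [1.5, 0.3, 1.2]
grip_width: 0.0853
```

```bash
python3 st.py .11 -.095 .1
```

```text
4.4 desk [ 0.1217 -0.0953  0.0994] F desk [1.52 0.47 1.17] grip 0.08529689557994574
delta [-0.0117 -0.0006  0.0002] [ 0.   -0.01 -0.03] 0.2
```

Emit:
apply_moves(commands="-0.008 0 0 0 0 0 1;-0.008 0 0 0 0 0 1;-0.008 0 0 0 0 0 1;-0.006 0 0 0 0 0 1;-0.003 0 0 0 0 0 1")

```text
time: 4.9
position: [0.6227, -0.0591, 0.1002]
tcp_rot: [-0.706, 0.707, -0.029, 0.027]
wrist_force: [1.4, 0.1, -0.5]
grip_width: 0.0856
```

```bash
python3 st.py .08 -.095 .1
python3 - <<'E'
from h import *
c=env.get_calibration("wrist");im=env.snapshot("wrist"); np.savez("w3",K=c["intrinsics"],T=c["camera_from_world"])
im2=env.snapshot("side")[130:290,200:400]
a=cv2.resize(im[:300],(480,225)); b=cv2.resize(im2,(470,376),interpolation=cv2.INTER_CUBIC)
o=np.zeros((601,480,3),np.uint8); o[:225]=a; o[225:,:470]=b
cv2.imwrite("pics/w3.png",o[:600,:,::-1])
E
```

```text
4.9 desk [ 0.0855 -0.0956  0.1002] F desk [ 1.37  0.23 -0.5 ] grip 0.08564072348046105
delta [-0.0055  0.0002  0.0006] [ 0.01 -0.   -0.02] 0.1
```

View pics/w3.png

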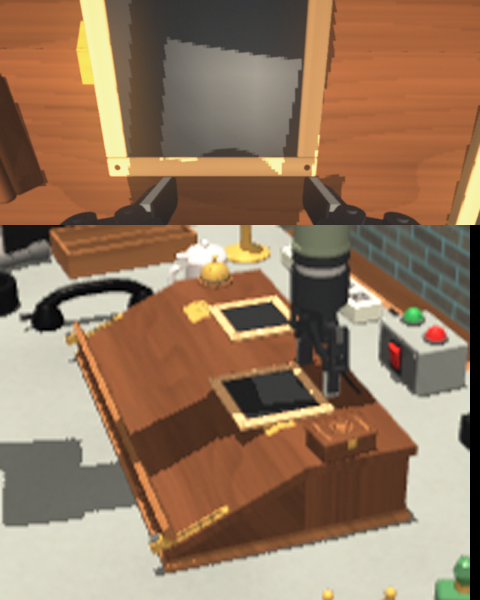

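The slate is now square to the fingers, its centre about 17 mm to -y of the tool, and the front half is over the crest. I'll push on slowly until it tips.

Emit:
apply_moves(commands="-0.004 0 0 0 0 0 1;-0.004 0 0 0 0 0 1;-0.004 0 0 0 0 0 1;-0.004 0 0 0 0 0 1;-0.004 0 0 0 0 0 1;-0.003 0 0 0 0 0 1;0 0 0 0 0 0 1")

```text
time: 5.7
position: [0.6003, -0.0576, 0.1016]
tcp_rot: [-0.706, 0.707, -0.027, 0.029]
wrist_force: [1.7, 0.2, 1.0]
grip_width: 0.0853
```

```bash
python3 st.py .06 -.112 .1
python3 - <<'E'
from h import *
im2=env.snapshot("side")[130:290,200:400]
cv2.imwrite("pics/s4.png",cv2.resize(im2,(600,480),interpolation=cv2.INTER_CUBIC)[:,:,::-1])
E
```

```text
5.7 desk [ 0.0631 -0.0959  0.1016] F desk [1.67 0.3  0.97] grip 0.08531896224202137
delta [-0.0031  0.0016 -0.0161] [ 0.02 -0.    0.02] 0.2
```

View pics/s4.png

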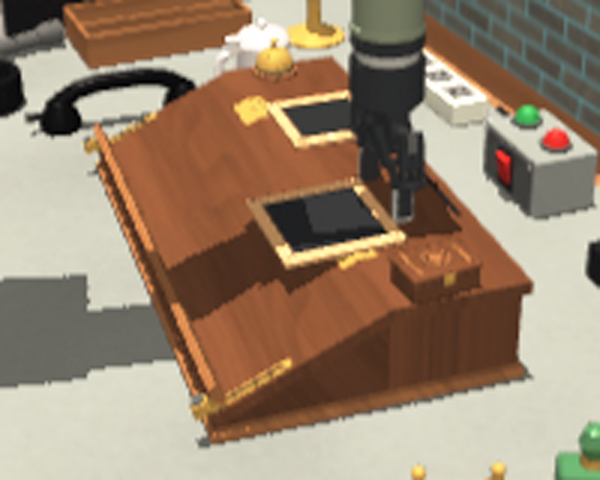

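Slate still seems flat on deck, its middle just about at the crest (8 pictures viewed). A little more.

Emit:
apply_moves(commands="-0.003 0.001 0 0 0 0 1;-0.003 0 0 0 0 0 1;-0.003 0 0 0 0 0 1;-0.003 0 0 0 0 0 1")

```text
time: 6.15
position: [0.5857, -0.0563, 0.099]
tcp_rot: [-0.706, 0.707, -0.029, 0.027]
wrist_force: [-0.0, 0.3, -0.2]
grip_width: 0.0855
```

```bash
cat > meas.py <<'E'
from h import *
# dark panel in side view, corners projected on several planes
def panel(n,box,thr=75):
    im=env.snapshot(n); c=env.get_calibration(n); m=(im.max(2)<thr).astype(np.uint8)
    k=np.zeros_like(m); x,y,w,h=box; k[y:y+h,x:x+w]=1
    cs=cv2.findContours(m*k,cv2.RETR_EXTERNAL,cv2.CHAIN_APPROX_NONE)[0]
    return c,im,sorted(cs,key=cv2.contourArea)[::-1]
E
python3 st.py
python3 - <<'E'
from h import *
im=env.snapshot("side"); cv2.imwrite("pics/s5.png",im[:,:,::-1])
hsv=cv2.cvtColor(im,cv2.COLOR_RGB2HSV)
a=cv2.imread("pics/s4.png")
m=cv2.inRange(hsv,(8,40,150),(30,150,255)); m[:170]=0;m[:,:270]=0;m[235:]=0;m[:,345:]=0
for q in cv2.findContours(m,cv2.RETR_EXTERNAL,cv2.CHAIN_APPROX_SIMPLE)[0]:
    if cv2.contourArea(q)>40: print(cv2.boundingRect(q), cv2.approxPolyDP(cv2.convexHull(q),2,True)[:,0].tolist())
E
```

```text
6.15 desk [ 0.0484 -0.0957  0.099 ] F desk [-0.08  0.33 -0.2 ] grip 0.08545914052645336
(281, 186, 50, 42) [[314, 186], [330, 206], [322, 214], [293, 227], [281, 205]]
(292, 170, 22, 10) [[292, 170], [312, 174], [313, 177], [299, 179]]
```

```bash
cat >> h.py <<'E'
A=np.radians(24)
def SD(u,Y,h,op=.013): # u up the slope from crest, h = finger tip height off board -> world TCP
    h=h-op; return D(u*np.cos(A)-h*np.sin(A),Y,.110+u*np.sin(A)+h*np.cos(A))
def toS(p,op=.013):
    q=toD(p); dz=q[2]-.11; return np.array([q[0]*np.cos(A)+dz*np.sin(A),q[1],-q[0]*np.sin(A)+dz*np.cos(A)+op])
E
cat > sl.py <<'E'
from h import *
import sys
# usage: u Y h [op]
a=[float(v) for v in sys.argv[1:]]; op=a[3] if len(a)>3 else .013
s,p,r=cur(); f=R.from_euler('z',-YAW).apply(s["wrist_force"])
print(round(s["time"],2),"slope u,Y,h",toS(p,op).round(4),"F up-slope,y,normal",np.round([f[0]*np.cos(A)+f[2]*np.sin(A),f[1],-f[0]*np.sin(A)+f[2]*np.cos(A)],2),"grip",round(s["grip_width"],4))
d,w,n=delta(SD(*a[:3],op),rot(0,A)); print("delta",d.round(4),w.round(2),round(n,1))
E
python3 sl.py .085 -.112 .02; python3 st.py .11 -.112 .14
```

```text
6.2 slope u,Y,h [ 0.0391 -0.0957 -0.0166] F up-slope,y,normal [-0.07 -0.7   0.88] grip 0.0851
delta [ 0.0269 -0.0522 -0.0164] [ 0.01  0.   -4.04] 24.2
6.2 desk [ 0.0477 -0.0957  0.0989] F desk [-0.42 -0.7   0.77] grip 0.08513049117262658
delta [ 0.0621 -0.0414 -0.0163] [ 0.01 -0.   -0.04] 0.2
```

Emit:
apply_moves(commands="0.04 0 0 0 0 0 1;0 -0.03 -0.005 0 0 0 1;0 -0.03 -0.006 0 0 0 1;0 0 -0.005 0 0 -1.35 1;0 0 0 0 0 -1.35 1;0 0 0 0 0 -1.35 1;0 0 0 0 0 0 1")

```text
time: 6.9
position: [0.6151, -0.0739, 0.1488]
tcp_rot: [-0.688, 0.697, 0.112, 0.167]
wrist_force: [-1.8, 0.5, -1.7]
grip_width: 0.0852
```

```bash
python3 sl.py .08 -.112 .006
python3 - <<'E'
from h import *
c=env.get_calibration("wrist");im=env.snapshot("wrist"); np.savez("w6",K=c["intrinsics"],T=c["camera_from_world"])
cv2.imwrite("pics/w6.png",im[:,:,::-1])
E
```

```text
6.9 slope u,Y,h [ 0.0881 -0.111   0.0162] F up-slope,y,normal [-2.41  0.34 -0.8 ] grip 0.0852
delta [-0.0079  0.0104 -0.001 ] [-0.02 -0.01 -0.21] 1.3
```

View pics/w6.png

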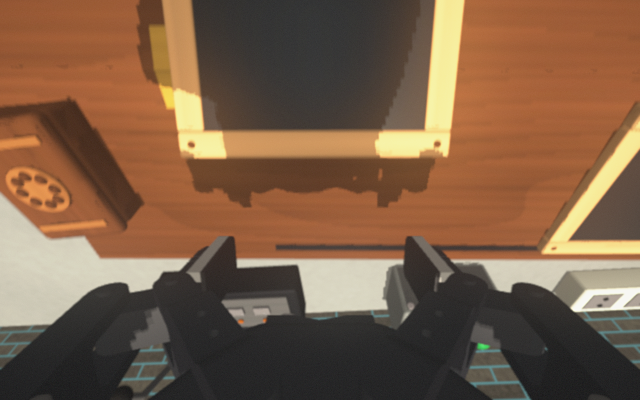

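The slate is tipped on the slope, square, its rear edge at row ~157 from column 180 to 450. The tool is centred on it, square to the board.

```bash
cat >> h.py <<'E'
def rayS(c,uv,h): # pixel -> (u,Y) on plane h off the board
    z0=ray(c,uv,0.); z1=ray(c,uv,.2); P=np.array([toS(p,0) for p in z0]);Q=np.array([toS(p,0) for p in z1])
    t=((h-P[:,2])/(Q[:,2]-P[:,2]))[:,None]; return (P+(Q-P)*t)[:,:2]
E
python3 - <<'E'
from h import *
z=np.load("w6.npz"); c={"intrinsics":z["K"],"camera_from_world":z["T"]}
print(rayS(c,[(180,157),(450,157),(165,0),(463,0)],.007).round(4))
E
```

```text
[[ 0.0395 -0.1795]
 [ 0.0396 -0.0457]
 [-0.0288 -0.178 ]
 [-0.0289 -0.0475]]
```

Emit:
apply_moves(commands="-0.008 0.008 0 0 0 -0.2 1;-0.005 0.005 0 0 0 0 1;-0.005 0 0 0 0 0 1;-0.006 0 0 0 0 0 1;-0.006 0 0 0 0 0 1")

```text
time: 7.45
position: [0.6074, -0.0764, 0.1359]
tcp_rot: [-0.683, 0.697, 0.125, 0.178]
wrist_force: [-0.0, -0.7, 0.1]
grip_width: 0.0857
```

```bash
python3 sl.py .03 -.112 .0035
```

```text
7.45 slope u,Y,h [ 0.076  -0.1141  0.0075] F up-slope,y,normal [ 0.07 -0.67  0.11] grip 0.0857
delta [-0.046   0.0034  0.0021] [0.02 0.02 0.13] 0.8
```

Emit:
apply_moves(commands="-0.007 0.002 0.001 0 0 0.1 1;-0.007 0.002 0.001 0 0 0 1;-0.007 0.0005 0 0 0 0 1;-0.007 0 0 0 0 0 1;-0.007 0 0 0 0 0 1;-0.007 0 0 0 0 0 1")

```text
time: 8.05
position: [0.5695, -0.0714, 0.114]
tcp_rot: [-0.684, 0.698, 0.122, 0.175]
wrist_force: [-0.3, 0.5, -0.7]
grip_width: 0.0854
```

```bash
python3 sl.py .0 -.112 .0035
```

```text
8.05 slope u,Y,h [ 0.0322 -0.1121  0.003 ] F up-slope,y,normal [-0.63  0.47 -0.48] grip 0.0854
delta [-0.0322 -0.0006  0.0002] [0.02 0.02 0.04] 0.3
```

Emit:
apply_moves(commands="-0.006 0 0 0 0 0 1;-0.006 0 0 0 0 0 1;-0.006 0 0 0 0 0 1;-0.006 0 0 0 0 0 1")

```text
time: 8.45
position: [0.5453, -0.0696, 0.1032]
tcp_rot: [-0.684, 0.698, 0.121, 0.175]
wrist_force: [0.2, -0.2, -0.5]
grip_width: 0.0856
```

```bash
python3 sl.py .0 -.112 .0035;  python3 - <<'E'
from h import *
c=env.get_calibration("wrist");im=env.snapshot("wrist"); np.savez("w7",K=c["intrinsics"],T=c["camera_from_world"])
cv2.imwrite("pics/w7.png",im[:,:,::-1])
E
```

```text
8.45 slope u,Y,h [ 0.0056 -0.1122  0.0031] F up-slope,y,normal [-0.   -0.2  -0.51] grip 0.0856
delta [-0.0056 -0.0004  0.0002] [0.02 0.02 0.04] 0.3
```

View pics/w7.png

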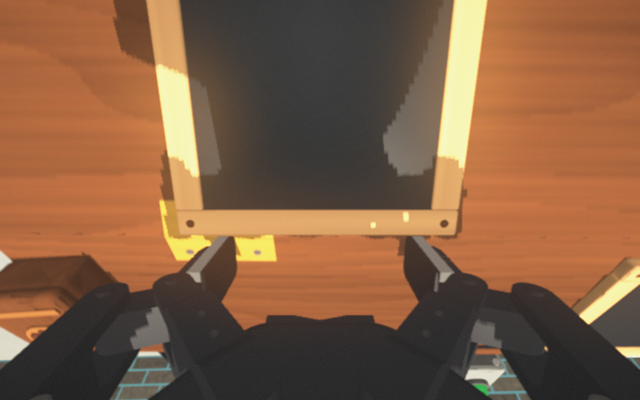

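The slate is in contact with both fingers and square; its rear edge is at row ~235 (10 pictures viewed). Next I'll feel for the ledge with small rows.

Emit:
apply_moves(commands="-0.003 0 0 0 0 0 1;-0.003 0 0 0 0 0 1;-0.003 0 0 0 0 0 1;-0.003 0 0 0 0 0 1")

```text
time: 8.9
position: [0.5328, -0.0685, 0.0975]
tcp_rot: [-0.684, 0.698, 0.121, 0.175]
wrist_force: [0.4, -0.3, 0.0]
grip_width: 0.0855
```

Emit:
apply_moves(commands="-0.002 0 0 0 0 0 1;-0.002 0 0 0 0 0 1")

```text
time: 9.1
position: [0.5289, -0.0682, 0.0958]
tcp_rot: [-0.684, 0.698, 0.121, 0.175]
wrist_force: [0.9, 0.0, -0.3]
grip_width: 0.0856
```

Emit:
apply_moves(commands="-0.002 0 0 0 0 0 1;-0.002 0 0 0 0 0 1")

```text
time: 9.3
position: [0.5251, -0.068, 0.0941]
tcp_rot: [-0.684, 0.698, 0.121, 0.175]
wrist_force: [0.4, 0.3, 0.0]
grip_width: 0.0855
```

```bash
python3 sl.py -.02 -.112 .0035
python3 - <<'E'
from h import *
z=np.load("w7.npz"); c={"intrinsics":z["K"],"camera_from_world":z["T"]}
print(rayS(c,[(178,235),(457,235)],.007).round(4))
E
```

```text
9.3 slope u,Y,h [-0.0166 -0.1122  0.003 ] F up-slope,y,normal [ 0.39  0.32 -0.15] grip 0.0855
delta [-0.0034 -0.0005  0.0002] [0.02 0.02 0.03] 0.3
[[-0.0073 -0.1795]
 [-0.0077 -0.0458]]
```

Emit:
apply_moves(commands="-0.0015 0 0 0 0 0 1;-0.0015 0 0 0 0 0 1")

```text
time: 9.5
position: [0.5221, -0.0677, 0.0928]
tcp_rot: [-0.684, 0.698, 0.121, 0.175]
wrist_force: [-0.5, -0.7, -0.1]
grip_width: 0.0853
```

Emit:
apply_moves(commands="-0.0015 0 0 0 0 0 1;-0.0015 0 0 0 0 0 1")

```text
time: 9.7
position: [0.5192, -0.0675, 0.0915]
tcp_rot: [-0.684, 0.698, 0.121, 0.175]
wrist_force: [-0.1, 0.6, 1.0]
grip_width: 0.0854
```

Emit:
apply_moves(commands="-0.0015 0 0 0 0 0 1;-0.0015 0 0 0 0 0 1")

```text
time: 9.9
position: [0.5163, -0.0673, 0.0902]
tcp_rot: [-0.684, 0.698, 0.121, 0.175]
wrist_force: [0.3, 0.0, 0.5]
grip_width: 0.0854
```

Emit:
apply_moves(commands="-0.0015 0 0 0 0 0 1;-0.0015 0 0 0 0 0 1")

```text
time: 10.1
position: [0.5134, -0.0671, 0.0889]
tcp_rot: [-0.684, 0.698, 0.121, 0.175]
wrist_force: [0.2, 0.1, -0.1]
grip_width: 0.0855
```

Emit:
apply_moves(commands="-0.0015 0 0 0 0 0 1;-0.0015 0 0 0 0 0 1")

```text
time: 10.3
position: [0.5104, -0.0669, 0.0875]
tcp_rot: [-0.684, 0.698, 0.121, 0.175]
wrist_force: [0.4, -0.3, 0.5]
grip_width: 0.0852
```

Emit:
apply_moves(commands="-0.0015 0 0 0 0 0 1;-0.0015 0 0 0 0 0 1")

```text
time: 10.5
position: [0.5074, -0.0667, 0.0862]
tcp_rot: [-0.684, 0.698, 0.121, 0.175]
wrist_force: [-0.1, -0.3, 0.8]
grip_width: 0.0855
```

Emit:
apply_moves(commands="-0.0015 0 0 0 0 0 1;-0.0015 0 0 0 0 0 1")

```text
time: 10.7
position: [0.5067, -0.0674, 0.0865]
tcp_rot: [-0.683, 0.698, 0.123, 0.177]
wrist_force: [3.9, -0.4, 0.6]
grip_width: 0.0857
```

```bash
python3 sl.py -.04 -.112 .0035
```

```text
10.7 slope u,Y,h [-0.0365 -0.1131  0.0035] F up-slope,y,normal [ 3.85 -0.11 -1.04] grip 0.0857
delta [-0.0035 -0.      0.0011] [0.04 0.01 0.09] 0.6
```

Emit:
apply_moves(commands="-0.002 0 0 0 0 0 1;-0.002 0 0 0 0 0 1")

```text
time: 10.9
position: [0.5062, -0.0681, 0.0873]
tcp_rot: [-0.682, 0.698, 0.125, 0.181]
wrist_force: [5.9, 2.7, 1.0]
grip_width: 0.0852
```

```bash
python3 sl.py .0 -.112 .03
python3 - <<'E'
from h import *
s,p,r=cur(); print(s["moment"])
c=env.get_calibration("wrist");im=env.snapshot("wrist"); np.savez("w8",K=c["intrinsics"],T=c["camera_from_world"])
cv2.imwrite("pics/w8.png",im[:,:,::-1])
# rear edge: frame (light) -> board transition per column
hsv=cv2.cvtColor(im,cv2.COLOR_RGB2HSV)
for u in (260,290,320,350,380): print(u,[tuple(int(v) for v in hsv[y,u]) for y in range(222,262,4)])
E
```

```text
10.9 slope u,Y,h [-0.0366 -0.1138  0.0044] F up-slope,y,normal [ 5.62  3.14 -1.38] grip 0.0852
delta [ 0.037  -0.025   0.0017] [ 0.05 -0.01  0.16] 1.0
[ 0.38515844 -0.71558799 -0.14681443]
260 [(15, 135, 224), (16, 134, 224), (15, 133, 223), (14, 142, 192), (11, 165, 189), (11, 164, 188), (12, 163, 191), (11, 165, 187), (12, 167, 197), (11, 168, 202)]
290 [(16, 134, 224), (16, 136, 223), (15, 134, 222), (14, 143, 200), (11, 163, 192), (12, 163, 188), (11, 164, 193), (11, 163, 186), (11, 165, 196), (11, 167, 203)]
320 [(16, 134, 224), (16, 135, 223), (15, 134, 220), (14, 138, 200), (11, 164, 188), (11, 166, 190), (11, 164, 193), (11, 164, 185), (11, 162, 197), (11, 165, 202)]
350 [(16, 132, 226), (15, 134, 223), (15, 136, 219), (14, 136, 203), (11, 161, 188), (12, 161, 190), (11, 163, 192), (11, 162, 184), (11, 163, 194), (11, 164, 199)]
380 [(16, 132, 226), (16, 134, 224), (15, 136, 218), (15, 136, 201), (11, 165, 187), (11, 161, 188), (11, 162, 190), (11, 162, 180), (11, 164, 193), (11, 163, 199)]
```

Emit:
apply_moves(commands="0.012 0 0 0 0 0 1;0.02 -0.01 0 0 0 0 1;0.03 -0.04 0 0 0 0 1;0.02 -0.045 0.02 0 0 1.4 1;0.02 -0.04 0.04 0 0 1.4 1;0 0 0.04 0 0 1.2 1")

```text
time: 11.55
position: [0.5481, 0.0162, 0.2307]
tcp_rot: [-0.706, 0.707, -0.014, 0.047]
wrist_force: [1.7, -0.8, -0.0]
grip_width: 0.0852
```

```bash
python3 st.py .0725 .22 .2 0 -1.5708
python3 - <<'E'
from h import *
z=np.load("w1.npz"); c={"intrinsics":z["K"],"camera_from_world":z["T"]}
print("bell",[toD(q).round(3) for q in ray(c,[(502,178),(558,178),(528,200)],.12)])
print("S",toD([.6263,.1474,0]).round(4), toD([.6241,.1481,0]).round(4))
E
```

```text
11.55 desk [ 0.0052 -0.0265  0.2307] F desk [ 1.75 -0.64 -0.  ] grip 0.08523948388311657
delta [0.0642 0.0338 0.247 ] [-0.35 14.93  0.34] 89.6
bell [array([0.06 , 0.233, 0.12 ]), array([0.059, 0.303, 0.12 ]), array([0.088, 0.272, 0.12 ])]
S [0.0728 0.1105 0.    ] [0.0706 0.111  0.    ]
```

Emit:
apply_moves(commands="0.014 0 0.047 0 0 0 1;0.014 0 0.047 0 0 0 1;0.014 0 0.047 0 0 0 1;0.014 0 0.047 0 0 0 1;0.008 0 0.035 0 0 0 1;0 0 0 0 1.4 0 1;0 0 0 0 1.4 0 1;0 0 0 0 1.4 0 1")

```text
time: 12.35
position: [0.6334, 0.2454, 0.2297]
tcp_rot: [-0.68, 0.684, -0.174, 0.199]
wrist_force: [-0.0, -0.1, 0.3]
grip_width: 0.0851
```

Emit:
apply_moves(commands="0 0 0 0 1.4 0 1;0 0 0 0 1.4 0 1;0 0 0 0 1.4 0 1;0 0 0 0 1.4 0 1;0 0 0 0 1.4 0 1;0 0 0 0 1.4 0 1;0 0 0 0 1.4 0 1;0 0 0 0 1 0 1")

```text
time: 13.15
position: [0.6277, 0.2441, 0.221]
tcp_rot: [-0.464, 0.472, -0.52, 0.54]
wrist_force: [0.1, -0.7, 0.1]
grip_width: 0.0851
```

```bash
python3 st.py .0725 .204 .115 0 -1.5708
```

```text
13.15 desk [0.0666 0.207  0.221 ] F desk [ 0.17 -0.66  0.09] grip 0.08508747655647825
delta [-0.0002  0.1061  0.0048] [-0.11 -0.43  0.27] 3.1
```

Emit:
apply_moves(commands="0.001 0.035 0.002 -0.11 -0.4 0.25 1;0 0.035 0.002 0 0 0 1;0 0.035 0 0 0 0 1;0 0.005 0 0 0 0 1;0 0.003 0 0 0 0 1")

```text
time: 13.65
position: [0.6316, 0.2411, 0.1048]
tcp_rot: [-0.477, 0.482, -0.519, 0.52]
wrist_force: [-0.2, -0.8, 0.8]
grip_width: 0.0855
```

```bash
python3 st.py .0725 .204 .1 0 -1.5708
```

```text
13.65 desk [0.0707 0.2043 0.1048] F desk [-0.12 -0.81  0.85] grip 0.085470453443388
delta [0.0003 0.0048 0.0018] [ 0.04 -0.02  0.06] 0.4
```

Emit:
apply_moves(commands="0.006 0.004 0.002 0 0 0 1;0.01 0 0 0 0 0 1;0.01 0 0 0 0 0 1;0.012 0 0 0 0 0 1;0.012 0 0 0 0 0 1;0.012 0 0 0 0 0 1;0.012 0 0 0 0 0 1")

```text
time: 14.35
position: [0.6314, 0.1621, 0.1086]
tcp_rot: [-0.48, 0.479, -0.517, 0.522]
wrist_force: [-0.9, -0.2, 0.9]
grip_width: 0.0855
```

```bash
python3 st.py .0725 -.0435 .1 0 -1.5708
```

```text
14.35 desk [0.0767 0.1255 0.1086] F desk [-0.85 -0.27  0.9 ] grip 0.085462229266774
delta [ 0.169   0.0095 -0.0042] [-0.06 -0.01  0.05] 0.5
```

Run:
```python
from h import *
s,p,r=cur(); print("toolx in desk",(R.from_euler('z',-YAW)*r).as_matrix()[:,0].round(4))
def dark(im,c):
    hsv=cv2.cvtColor(im,cv2.COLOR_RGB2HSV); m=cv2.inRange(hsv,(8,40,140),(30,150,255))
    for q in cv2.findContours(m,cv2.RETR_EXTERNAL,cv2.CHAIN_APPROX_SIMPLE)[0]:
        h=cv2.convexHull(q); a=cv2.contourArea(h); x,y,w,b=cv2.boundingRect(q)
        if a>300 and 220<x<440 and 150<y<260: print((x,y,w,b),[toD(t).round(3).tolist() for t in ray(c,cv2.approxPolyDP(h,2,True)[:,0],.117)])
c=env.get_calibration("scene"); im=env.snapshot("scene"); cv2.imwrite("pics/sc9.png",im[:,:,::-1]); dark(im,c)
print("before");dark(cv2.imread("pics/scene0.png")[:,:,::-1].copy(),c)
```

```text
toolx in desk [-8.0e-04 -1.0e+00  5.1e-03]
(293, 192, 52, 14) [[-0.018, -0.165, 0.117], [-0.053, -0.116, 0.117], [-0.048, -0.002, 0.117], [-0.005, -0.041, 0.117]]
before
(335, 217, 68, 35) [[0.129, 0.055, 0.117], [0.017, 0.053, 0.117], [0.014, 0.201, 0.117], [0.134, 0.169, 0.117]]
(265, 195, 63, 34) [[0.118, -0.176, 0.117], [0.018, -0.189, 0.117], [-0.007, -0.158, 0.117], [0.019, -0.026, 0.117], [0.137, -0.045, 0.117]]
(288, 179, 161, 46) [[-0.084, 0.302, 0.117], [-0.07, 0.206, 0.117], [-0.091, -0.228, 0.117]]
```

Run:
```python
from h import *
c=env.get_calibration("side"); im=env.snapshot("side"); cv2.imwrite("pics/sd9.png",im[:,:,::-1])
def go(im):
    hsv=cv2.cvtColor(im,cv2.COLOR_RGB2HSV); m=cv2.inRange(hsv,(8,40,140),(30,150,255)); m[:145]=0; m[240:]=0
    for q in cv2.findContours(m,cv2.RETR_EXTERNAL,cv2.CHAIN_APPROX_SIMPLE)[0]:
        h=cv2.convexHull(q); a=cv2.contourArea(h); x,y,w,b=cv2.boundingRect(q)
        if a>60 and 230<x<400: print((x,y,w,b),[(t[0].tolist(),toD(ray(c,t[0],.117)[0]).round(3).tolist()[:2]) for t in cv2.approxPolyDP(h,1.5,True)])
    d=(im.max(2)<75).astype(np.uint8)*255; d[:145]=0;d[240:]=0
    for q in cv2.findContours(d,cv2.RETR_EXTERNAL,cv2.CHAIN_APPROX_SIMPLE)[0]:
        h=cv2.convexHull(q); a=cv2.contourArea(h); x,y,w,b=cv2.boundingRect(q)
        if a>60 and 230<x<400: print("dark",(x,y,w,b),[(t[0].tolist(),toD(ray(c,t[0],.117)[0]).round(3).tolist()[:2]) for t in cv2.approxPolyDP(h,1.5,True)])
go(im); print("before"); go(cv2.imread("pics/side0.png")[:,:,::-1].copy())
```

```text
(309, 207, 15, 12) [([318, 207], [0.008, -0.153]), ([323, 214], [0.008, -0.196]), ([314, 218], [-0.024, -0.207]), ([309, 211], [-0.024, -0.166])]
(256, 200, 49, 40) [([290, 200], [-0.057, -0.084]), ([304, 222], [-0.058, -0.218]), ([277, 239], [-0.152, -0.273]), ([264, 239], [-0.185, -0.262]), ([256, 219], [-0.181, -0.156])]
(398, 186, 39, 29) [([398, 188], [0.292, -0.127]), ([424, 186], [0.378, -0.144]), ([433, 189], [0.394, -0.172]), ([436, 195], [0.38, -0.209]), ([435, 214], [0.313, -0.306]), ([414, 204], [0.286, -0.235]), ([401, 194], [0.281, -0.166])]
(333, 174, 45, 51) [([333, 174], [0.135, 0.039]), ([377, 224], [0.13, -0.297])]
(279, 151, 50, 29) [([328, 174], [0.119, 0.045]), ([298, 179], [0.01, 0.044]), ([282, 170], [-0.02, 0.129]), ([279, 166], [-0.021, 0.164]), ([313, 151], [0.138, 0.25]), ([325, 164], [0.138, 0.124])]
(266, 146, 23, 14) [([288, 146], [0.063, 0.33]), ([285, 152], [0.035, 0.277]), ([266, 159], [-0.049, 0.239])]
(340, 145, 32, 26) [([340, 145], [0.258, 0.269]), ([371, 168], [0.278, 0.038]), ([352, 170], [0.209, 0.046])]
dark (396, 206, 64, 34) [([397, 211], [
[... 1588 characters left out ...]
396, 206, 65, 34) [([397, 211], [0.218, -0.254]), ([419, 206], [0.294, -0.25]), ([449, 208], [0.371, -0.291]), ([455, 217], [0.357, -0.34]), ([460, 236], [0.311, -0.427]), ([459, 239], [0.3, -0.438]), ([416, 239], [0.193, -0.399]), ([396, 221], [0.188, -0.302])]
dark (313, 189, 35, 17) [([347, 203], [0.099, -0.16]), ([317, 205], [0.01, -0.141]), ([313, 191], [0.029, -0.053]), ([341, 189], [0.118, -0.071])]
dark (362, 174, 15, 26) [([363, 174], [0.231, 0.004]), ([375, 184], [0.235, -0.077]), ([375, 199], [0.19, -0.167]), ([362, 186], [0.19, -0.075])]
dark (295, 163, 28, 12) [([322, 171], [0.108, 0.074]), ([301, 174], [0.032, 0.077]), ([295, 166], [0.032, 0.145]), ([315, 163], [0.108, 0.145])]
```

The small slate hasn't moved: the fingers crept up and passed above it. I'll back off, lower, and retry with a z correction.

Emit:
apply_moves(commands="-0.027 -0.002 0 0 0 0 1;-0.027 0 -0.002 0 0 0 1;-0.024 0 -0.002 0 0 0 1;0 0.004 0 0 0 0 1;0 0.004 0 0 0 0 1;0 0.004 0 0 0 0 1")

```text
time: 15.05
position: [0.6345, 0.2402, 0.0977]
tcp_rot: [-0.479, 0.478, -0.518, 0.524]
wrist_force: [-0.1, -0.5, 0.4]
grip_width: 0.0852
```

```bash
python3 st.py .0725 .204 .1 0 -1.5708
```

```text
15.05 desk [0.0737 0.2037 0.0977] F desk [-0.02 -0.48  0.37] grip 0.08521504549430729
delta [-0.0003 -0.0023 -0.0011] [-0.06 -0.06  0.04] 0.6
```

Emit:
apply_moves(commands="0.006 -0.0005 0 0 0 0 1;0.008 0 0 0 0 0 1;0.008 0 0 0 0 0 1;0.008 0 0 0 0 0 1")

```text
time: 15.45
position: [0.6313, 0.2064, 0.0972]
tcp_rot: [-0.478, 0.478, -0.519, 0.524]
wrist_force: [0.6, 1.1, 0.4]
grip_width: 0.0854
```

```bash
python3 st.py .0725 -.0435 .1 0 -1.5708
```

```text
15.45 desk [0.0731 0.1697 0.0972] F desk [0.48 1.16 0.42] grip 0.0854434319800057
delta [ 0.2132 -0.0017  0.001 ] [-0.05 -0.07  0.05] 0.6
```

Emit:
apply_moves(commands="0.01 -0.0012 0 0 0 0 1;0.012 0 0 0 0 0 1;0.012 0 0 0 0 0 1;0.012 0 0 0 0 0 1;0.012 0 0 0 0 0 1")

```text
time: 15.95
position: [0.6253, 0.1424, 0.0987]
tcp_rot: [-0.477, 0.478, -0.519, 0.524]
wrist_force: [-0.2, 0.9, -0.6]
grip_width: 0.0853
```

```bash
python3 st.py .0725 -.0435 .0995 0 -1.5708
```

```text
15.95 desk [0.0722 0.1054 0.0987] F desk [-0.24  0.86 -0.59] grip 0.08525299700045641
delta [ 1.489e-01 -1.000e-04  1.700e-03] [-0.04 -0.09  0.05] 0.7
```

Pushing well; z holds. Remaining 149 mm.

Emit:
apply_moves(commands="0.012 0 0.001 0 -0.05 0 1;0.013 0 0 0 0 0 1;0.013 0 0 0 0 0 1;0.013 0 0 0 0 0 1;0.013 0 0 0 0 0 1")

```text
time: 16.45
position: [0.6202, 0.0725, 0.099]
tcp_rot: [-0.478, 0.479, -0.518, 0.523]
wrist_force: [0.8, 0.9, -0.6]
grip_width: 0.0854
```

```bash
python3 st.py .0725 -.0435 .0995 0 -1.5708
```

```text
16.45 desk [0.0727 0.0353 0.099 ] F desk [ 0.73  0.99 -0.57] grip 0.08536233151687815
delta [ 0.0788 -0.0001  0.0002] [-0.04 -0.04  0.05] 0.4
```

Emit:
apply_moves(commands="0.012 0 0 0 0 0 1;0.012 0 0 0 0 0 1;0.012 0 0 0 0 0 1;0.011 0 0 0 0 0 1;0.008 0 0 0 0 0 1;0.006 0 0 0 0 0 1;0.004 0 0 0 0 0 1")

```text
time: 17.15
position: [0.6141, 0.0004, 0.0993]
tcp_rot: [-0.478, 0.479, -0.519, 0.523]
wrist_force: [-0.5, 0.2, -1.2]
grip_width: 0.0859
```

```bash
python3 st.py .0725 -.0435 .0995 0 -1.5708
```

```text
17.15 desk [ 0.0722 -0.037   0.0993] F desk [-0.51  0.19 -1.2 ] grip 0.08590705764194306
delta [ 0.0065 -0.0002  0.0003] [-0.03 -0.06  0.05] 0.5
```

Emit:
apply_moves(commands="0.003 0 0 0 0 0 1;0.002 0 0 0 0 0 1;0.0015 0 0 0 0 0 1;-0.015 0 0 0 0 0 1;0 -0.045 0 0 0 0 1;0 -0.045 0 0 0 0 1;0 -0.045 0 0 0 0 1;0 0 0 0 -1.4 0 1")

```text
time: 17.95
position: [0.6133, 0.0148, 0.2366]
tcp_rot: [-0.515, 0.518, -0.482, 0.483]
wrist_force: [0.2, -0.0, 1.1]
grip_width: 0.0854
```

Emit:
apply_moves(commands="0 0 0 0 -1.4 0 1;0 0 0 0 -1.4 0 1;0 0 0 0 -1.4 0 1;0 0 0 0 -1.4 0 1;0 0 0 0 -1.4 0 1;0 0 0 0 -1.4 0 1;0 0 0 0 -1.4 0 1;0 0 0 0 -1.4 0 1")

```text
time: 18.75
position: [0.6156, 0.0259, 0.2425]
tcp_rot: [-0.698, 0.7, -0.103, 0.109]
wrist_force: [0.9, 0.3, 0.0]
grip_width: 0.0856
```

```bash
python3 st.py .11 -.11 .33 0
```

```text
18.75 desk [ 0.0717 -0.0115  0.2425] F desk [0.83 0.34 0.  ] grip 0.08561449732138937
delta [ 0.0597 -0.087  -0.0878] [ 0.02 -2.12  0.07] 12.7
```

Emit:
apply_moves(commands="0 -0.045 0 0 -1.1 0 1;0 -0.045 0 0 -1.0 0.07 1;0.01 0 -0.034 0 0 0 1;0.01 0 -0.034 0 0 0 1;0.01 0 -0.034 0 0 0 1;0 0 0 0 0 0 1")

```text
time: 19.35
position: [0.639, -0.0708, 0.3362]
tcp_rot: [-0.706, 0.708, -0.02, 0.02]
wrist_force: [0.2, 1.3, -0.0]
grip_width: 0.0852
```

```bash
python3 st.py .165 -.112 .1 0
python3 - <<'E'
from h import *
c=env.get_calibration("wrist");im=env.snapshot("wrist"); np.savez("w10",K=c["intrinsics"],T=c["camera_from_world"])
cv2.imwrite("pics/w10.png",im[:,:,::-1])
E
```

```text
19.35 desk [ 0.1027 -0.106   0.3362] F desk [ 0.06  1.31 -0.03] grip 0.08523107424852776
delta [ 0.0622  0.2362 -0.0068] [ 0.03  0.21 -0.  ] 1.3
```

View pics/w10.png

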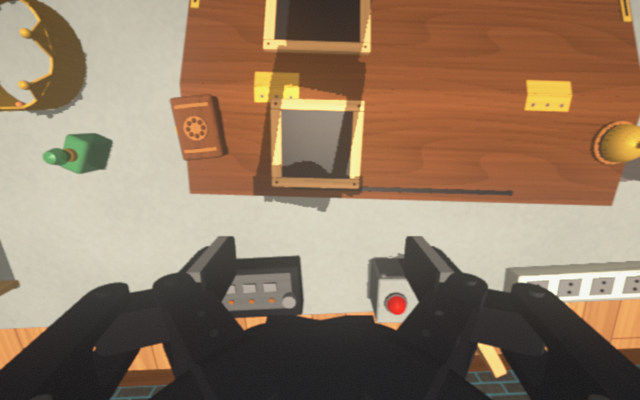

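Large slate's top edge runs (264,47)-(370,53) on the slope. The small slate has corners (275,101), (364,102), (360,187), (272,184), directly behind it (11 pictures viewed).

Run:
```python
from h import *
z=np.load("w10.npz"); c={"intrinsics":z["K"],"camera_from_world":z["T"]}
w=rayS(c,[(264,47),(370,53),(265,15),(369,15)],.007); print("L",w.round(4),"yaw",(w[1]-w[0])[0]/(w[1]-w[0])[1])
P=np.array([toD(p) for p in ray(c,[(275,101),(364,102),(360,187),(272,184)],.117)]); print(P.round(4),P.mean(0).round(4))
b=np.array([toD(p) for p in ray(c,[(192,192),(612,205)],.11)]); print("back",b.round(4))
# subpixel L/S edges by gradient fit
im=cv2.cvtColor(cv2.imread("pics/w10.png"),cv2.COLOR_BGR2HSV).astype(float)
def edge(cols,r0,r1):
    pts=[]
    for u in cols:
        s=cv2.GaussianBlur(im[:,:,1],(3,3),0)[r0:r1,u]; g=np.diff(s); i=int(np.argmax(g)); pts.append((u,r0+i+.5))
    return np.array(pts)
for n,e in {"Lrear":edge(range(280,362,4),44,60),"Srear":edge(range(282,356,4),180,192)}.items():
    print(n,e[:,1].tolist()); 
    q=rayS(c,e,.007) if n[0]=="L" else np.array([toD(p)[:2] for p in ray(c,e,.117)])
    print(n,"slope dx/dy",np.polyfit(q[:,1],q[:,0],1).round(4))
```

```text
L [[-0.0504 -0.1783]
 [-0.0458 -0.0469]
 [-0.0952 -0.1794]
 [-0.0989 -0.0478]] yaw 0.03534955745666074
[[ 0.0157 -0.1626  0.117 ]
 [ 0.0144 -0.0535  0.117 ]
 [ 0.1214 -0.052   0.117 ]
 [ 0.1201 -0.1684  0.117 ]] [ 0.0679 -0.1091  0.117 ]
back [[ 0.1353 -0.2786  0.11  ]
 [ 0.1404  0.296   0.11  ]]
Lrear [44.5, 44.5, 51.5, 52.5, 52.5, 52.5, 52.5, 52.5, 52.5, 52.5, 52.5, 52.5, 53.5, 53.5, 53.5, 53.5, 54.5, 54.5, 54.5, 54.5, 54.5]
Lrear slope dx/dy [ 0.0642 -0.038 ]
Srear [182.5, 183.5, 190.5, 189.5, 189.5, 189.5, 189.5, 189.5, 189.5, 189.5, 190.5, 190.5, 190.5, 190.5, 190.5, 190.5, 190.5, 190.5, 190.5]
Srear slope dx/dy [0.0437 0.1306]
```

```bash
sed -i 's/^YAW=-0.079/YAW=-0.084/' h.py; python3 st.py .165 -.111 .1 0
```

```text
19.4 desk [ 0.1028 -0.1032  0.3365] F desk [ 0.01  0.43 -0.26] grip 0.08540853311534766
delta [ 0.062   0.2365 -0.0095] [ 0.    0.27 -0.  ] 1.6
```

Emit:
apply_moves(commands="0.025 0.02 -0.003 0 0.1 0 1;0.025 0.04 -0.002 0 0.1 0 1;0.015 0.045 0 0 0 0 1;0 0.045 0 0 0 0 1;0 0.045 0 0 0 0 1;0 0.02 0 0 0 0 1")

```text
time: 20.0
position: [0.712, -0.066, 0.124]
tcp_rot: [0.707, -0.706, 0.018, -0.03]
wrist_force: [-1.1, -0.1, -1.5]
grip_width: 0.0855
```

```bash
python3 st.py .165 -.111 .0995 0
```

```text
20.0 desk [ 0.1756 -0.0946  0.124 ] F desk [-1.11 -0.15 -1.47] grip 0.08546033427957837
delta [-0.0112  0.0243 -0.0163] [-0.01  0.15  0.16] 1.3
```

Emit:
apply_moves(commands="-0.004 0.012 -0.008 0 0.15 0.16 1;-0.004 0.008 -0.006 0 0 0 1;0 0.004 -0.002 0 0 0 1;0 0.001 0 0 0 0 1")

```text
time: 20.4
position: [0.7002, -0.0767, 0.0945]
tcp_rot: [0.708, -0.705, 0.031, -0.026]
wrist_force: [0.5, -0.3, 0.5]
grip_width: 0.0853
```

```bash
python3 st.py .165 -.111 .0995 0
```

```text
20.4 desk [ 0.1647 -0.1062  0.0945] F desk [ 0.52 -0.29  0.52] grip 0.08529497123361779
delta [ 0.0003 -0.005  -0.0047] [-0.03  0.03 -0.08] 0.5
```

Emit:
apply_moves(commands="0 -0.004 -0.003 0 0 -0.08 1;0 -0.001 -0.002 0 0 0 1;-0.01 0 0 0 0 0 1;-0.01 0 0 0 0 0 1;-0.008 0 0 0 0 0 1;-0.008 0 0 0 0 0 1")

```text
time: 21.0
position: [0.6655, -0.0804, 0.1069]
tcp_rot: [0.707, -0.706, 0.024, -0.033]
wrist_force: [-0.2, 0.3, -0.1]
grip_width: 0.0857
```

```bash
python3 st.py .08 -.111 .0995 0
```

```text
21.0 desk [ 0.1305 -0.1129  0.1069] F desk [-0.18  0.26 -0.15] grip 0.08570645089347775
delta [-0.0506  0.0067  0.002 ] [-0.02  0.02  0.12] 0.8
```

Emit:
apply_moves(commands="0.016 0 0 0 0 0 1;0.014 0 0 0 0 0 1;0 0 0 0 0 0.1 1;0 0.004 0 0 0 0 1;0 0.002 0 0 0 0 1;0 0 0 0 0 0 1")

```text
time: 21.6
position: [0.6894, -0.0815, 0.0996]
tcp_rot: [0.708, -0.706, 0.031, -0.027]
wrist_force: [-0.2, -0.4, -0.2]
grip_width: 0.0855
```

```bash
python3 st.py .08 -.111 .0995 0
```

```text
21.6 desk [ 0.1543 -0.112   0.0996] F desk [-0.15 -0.43 -0.18] grip 0.08553551071426695
delta [-0.0743  0.0005  0.0012] [-0.03  0.02 -0.05] 0.4
```

Emit:
apply_moves(commands="-0.008 0.0005 0 0 0 0 1;-0.008 0 0 0 0 0 1;-0.008 0 0 0 0 0 1;-0.008 0 0 0 0 0 1;-0.008 0 0 0 0 0 1")

```text
time: 22.1
position: [0.6459, -0.0779, 0.099]
tcp_rot: [0.708, -0.706, 0.03, -0.027]
wrist_force: [0.9, 0.7, 0.6]
grip_width: 0.0853
```

```bash
python3 st.py .08 -.111 .0995 0
```

```text
22.1 desk [ 0.1107 -0.112   0.099 ] F desk [0.86 0.75 0.58] grip 0.08534103009231814
delta [-0.0307 -0.0003  0.0011] [-0.03  0.03 -0.05] 0.4
```

Emit:
apply_moves(commands="-0.008 0 0 0 0 0 1;-0.008 0 0 0 0 0 1;-0.008 0 0 0 0 0 1;-0.006 0 0 0 0 0 1")

```text
time: 22.5
position: [0.613, -0.0752, 0.0997]
tcp_rot: [0.707, -0.706, 0.03, -0.027]
wrist_force: [1.0, 0.8, -0.6]
grip_width: 0.0853
```

Emit:
apply_moves(commands="-0.005 0 0 0 0 0 1;-0.004 0 0 0 0 0 1;-0.004 0 0 0 0 0 1;-0.003 0 0 0 0 0 1")

```text
time: 22.9
position: [0.5963, -0.074, 0.1006]
tcp_rot: [0.707, -0.706, 0.029, -0.028]
wrist_force: [1.3, -0.5, 0.5]
grip_width: 0.0855
```

Emit:
apply_moves(commands="-0.003 0 0 0 0 0 1;-0.003 0 0 0 0 0 1")

```text
time: 23.1
position: [0.5906, -0.0737, 0.1012]
tcp_rot: [0.707, -0.706, 0.029, -0.029]
wrist_force: [1.3, -0.4, 0.5]
grip_width: 0.0851
```

```bash
python3 st.py .05 -.111 .0995 0
```

```text
23.1 desk [ 0.0552 -0.1124  0.1012] F desk [ 1.31 -0.27  0.53] grip 0.08508936060457208
delta [-0.0052  0.0017  0.0014] [-0.02  0.02 -0.  ] 0.2
```

Emit:
apply_moves(commands="-0.003 0.0007 0 0 0 0 1;-0.003 0.0005 0 0 0 0 1")

```text
time: 23.3
position: [0.5849, -0.0733, 0.1004]
tcp_rot: [0.707, -0.706, 0.028, -0.029]
wrist_force: [2.0, -1.0, 0.9]
grip_width: 0.0852
```

Emit:
apply_moves(commands="-0.003 0 0 0 0 0 1;-0.003 0 0 0 0 0 1")

```text
time: 23.5
position: [0.5791, -0.0729, 0.1008]
tcp_rot: [0.707, -0.706, 0.028, -0.03]
wrist_force: [1.3, -0.7, 2.3]
grip_width: 0.0853
```

```bash
python3 st.py .045 -.111 .0995 0
```

```text
23.5 desk [ 0.0437 -0.1126  0.1008] F desk [ 1.36 -0.61  2.3 ] grip 0.08528670336474066
delta [0.0013 0.0013 0.0016] [-0.02  0.02  0.03] 0.2
```

Emit:
apply_moves(commands="0.03 0 0 0 0 0 1;0.01 -0.03 0 0 0 0 1;0 -0.02 0 0 0 -1.35 1;0 0 0 0 0 -1.35 1;0 0 0 0 0 -1.3 1;0 0 0 0 0 0 1")

```text
time: 24.1
position: [0.6106, -0.074, 0.142]
tcp_rot: [-0.688, 0.696, 0.115, 0.172]
wrist_force: [-1.8, -0.1, -0.7]
grip_width: 0.0852
```

```bash
python3 sl.py .065 -.111 -.002
python3 - <<'E'
from h import *
c=env.get_calibration("wrist");im=env.snapshot("wrist"); np.savez("w11",K=c["intrinsics"],T=c["camera_from_world"])
cv2.imwrite("pics/w11.png",im[:,:,::-1])
hsv=cv2.cvtColor(im,cv2.COLOR_RGB2HSV)
for u in (280,320,360):
    s=hsv[:,u,1].astype(int); v=hsv[:,u,2].astype(int); print(u,[(y,int(s[y]),int(v[y])) for y in range(100,250,5)])
E
```

```text
24.1 slope u,Y,h [ 0.0817 -0.1111  0.0117] F up-slope,y,normal [-1.93 -0.21  0.13] grip 0.0852
delta [-0.0166  0.0139  0.    ] [-0.06  0.01 -0.1 ] 0.7
280 [(100, 60, 68), (105, 65, 67), (110, 63, 69), (115, 64, 72), (120, 74, 72), (125, 74, 76), (130, 135, 211), (135, 137, 216), (140, 134, 217), (145, 131, 225), (150, 132, 223), (155, 141, 116), (160, 144, 106), (165, 138, 105), (170, 147, 111), (175, 146, 105), (180, 144, 106), (185, 145, 107), (190, 143, 109), (195, 163, 178), (200, 164, 179), (205, 163, 175), (210, 161, 176), (215, 159, 167), (220, 162, 167), (225, 162, 170), (230, 162, 181), (235, 161, 181), (240, 161, 177), (245, 159, 173)]
320 [(100, 40, 64), (105, 49, 67), (110, 59, 69), (115, 64, 68), (120, 69, 70), (125, 76, 77), (130, 136, 213), (135, 135, 204), (140, 135, 217), (145, 133, 224), (150, 134, 225), (155, 143, 114), (160, 141, 105), (165, 141, 107), (170, 144, 110), (175, 145, 104), (180, 141, 107), (185, 147, 106), (190, 150, 109), (195, 161, 170), (200, 165, 179), (205, 163, 177), (210, 163, 181), (215, 160, 175), (220, 162, 173), (225, 159, 170), (230, 159, 173), (235, 160, 186), (240, 158, 184), (245, 156, 178)]
360 [(100, 86, 83), (105, 94, 84), (110, 91, 87), (115, 93, 88), (120, 97, 89), (125, 97, 97), (130, 135, 219), (135, 135, 213), (140, 136, 221), (145, 132, 228), (150, 133, 230), (155, 144, 124), (160, 144, 115), (165, 154, 119), (170, 154, 119), (175, 152, 111), (180, 146, 112), (185, 153, 108), (190, 147, 113), (195, 147, 111), (200, 165, 181), (205, 161, 179), (210, 160, 183), (215, 161, 177), (220, 162, 178), (225, 159, 175), (230, 158, 182), (235, 160, 172), (240, 155, 187), (245, 158, 181)]
```

Run:
```python
from h import *
z=np.load("w11.npz"); c={"intrinsics":z["K"],"camera_from_world":z["T"]}
for h in (-.012,0,.002): print(h,rayS(c,[(280,153),(360,153)],h).round(4))
# side edges of S at row 100/140
im=cv2.imread("pics/w11.png"); hsv=cv2.cvtColor(im,cv2.COLOR_BGR2HSV)
m=cv2.inRange(hsv,(8,40,195),(30,150,255)); print([ (y,np.flatnonzero(m[y,100:560])[[0,-1]]+100) for y in (60,100,140,148)])
print(rayS(c,[(np.flatnonzero(m[148,100:560])[0]+100,148),(np.flatnonzero(m[148,100:560])[-1]+100,148)],.002))
```

```text
-0.012 [[ 0.0327 -0.132 ]
 [ 0.0326 -0.0886]]
0 [[ 0.0314 -0.1304]
 [ 0.0314 -0.0904]]
0.002 [[ 0.0312 -0.1302]
 [ 0.0312 -0.0907]]
[(60, array([184, 446])), (100, array([190, 440])), (140, array([197, 433])), (148, array([199, 432]))]
[[ 0.02878145 -0.16972424]
 [ 0.02873529 -0.0552565 ]]
```

Emit:
apply_moves(commands="-0.01 0.008 0 -0.06 0 -0.1 1;-0.01 0.006 0 0 0 0 1;-0.004 0.002 0 0 0 0 1;0 0 0 0 0 0 1;0 0 0 0 0 0 1")

```text
time: 24.65
position: [0.6053, -0.076, 0.1243]
tcp_rot: [-0.683, 0.698, 0.12, 0.178]
wrist_force: [-0.3, -0.3, 0.5]
grip_width: 0.0852
```

```bash
python3 sl.py .05 -.112 -.003
```

```text
24.65 slope u,Y,h [ 0.0698 -0.1135 -0.0025] F up-slope,y,normal [-0.01 -0.29  0.6 ] grip 0.0852
delta [-0.0198  0.0004  0.0016] [0.03 0.02 0.06] 0.4
```

Emit:
apply_moves(commands="-0.007 0 0.001 0 0 0 1;-0.007 0 0 0 0 0 1;-0.007 0 0 0 0 0 1;-0.005 -0.0005 0 0 0 0 1;-0.005 -0.0005 0 0 0 0 1;-0.004 -0.0007 0 0 0 0 1")

```text
time: 25.25
position: [0.5729, -0.0728, 0.1126]
tcp_rot: [-0.683, 0.698, 0.122, 0.179]
wrist_force: [0.4, 0.7, -0.3]
grip_width: 0.0853
```

```bash
python3 sl.py .02 -.112 .002
```

```text
25.25 slope u,Y,h [ 3.54e-02 -1.13e-01  1.00e-04] F up-slope,y,normal [ 0.2   0.78 -0.38] grip 0.0853
delta [-0.0153 -0.002   0.0011] [0.04 0.02 0.1 ] 0.7
```

Emit:
apply_moves(commands="-0.004 -0.0003 0.001 0 0 0 1;-0.004 -0.0003 0 0 0 0 1;-0.004 -0.0004 0 0 0 0 1;-0.003 -0.0004 0 0 0 0 1")

```text
time: 25.65
position: [0.5587, -0.0709, 0.1086]
tcp_rot: [-0.682, 0.698, 0.123, 0.18]
wrist_force: [0.5, 0.6, 0.7]
grip_width: 0.0853
```

```bash
python3 sl.py .01 -.112 .002
python3 - <<'E'
from h import *
c=env.get_calibration("wrist");im=env.snapshot("wrist"); np.savez("w12",K=c["intrinsics"],T=c["camera_from_world"])
cv2.imwrite("pics/w12.png",im[:,:,::-1])
hsv=cv2.cvtColor(im,cv2.COLOR_RGB2HSV)
m=cv2.inRange(hsv,(8,40,140),(30,150,255))
for u in (260,320,380):
    y=np.flatnonzero(m[150:250,u])+150; print(u,y.min() if len(y) else None,y.max() if len(y) else None, [(int(hsv[k,u,1]),int(hsv[k,u,2])) for k in range(196,250,4)])
m2=[(y,np.flatnonzero(cv2.inRange(hsv,(8,40,195),(30,150,255))[y,100:560])[[0,-1]]+100) for y in (20,60,100,140)]; print(m2)
E
```

```text
25.65 slope u,Y,h [ 0.0206 -0.1123  0.0023] F up-slope,y,normal [0.71 0.68 0.46] grip 0.0853
delta [-0.0106  0.0001  0.0004] [0.04 0.02 0.13] 0.8
260 211 233 [(82, 78), (85, 78), (79, 81), (81, 76), (136, 215), (136, 214), (136, 218), (134, 221), (134, 226), (133, 222), (153, 248), (161, 196), (163, 186), (162, 190)]
320 211 234 [(61, 67), (58, 66), (53, 67), (64, 68), (135, 217), (134, 211), (135, 213), (134, 222), (133, 227), (131, 227), (164, 200), (164, 191), (165, 186), (160, 190)]
380 211 234 [(77, 73), (76, 74), (79, 74), (73, 73), (134, 220), (136, 216), (137, 209), (135, 219), (131, 229), (130, 231), (163, 192), (161, 184), (164, 200), (160, 188)]
[(20, array([145, 484])), (60, array([150, 478])), (100, array([156, 472])), (140, array([182, 458]))]
```

Emit:
apply_moves(commands="-0.003 0 0.0005 0 0 0 1;-0.003 0 0 0 0 0 1;-0.003 0 0 0 0 0 1")

```text
time: 26.0
position: [0.5511, -0.0701, 0.1057]
tcp_rot: [-0.681, 0.698, 0.124, 0.181]
wrist_force: [1.8, -1.3, 1.6]
grip_width: 0.0854
```

```bash
cat > wr.py <<'E'
from h import *
import sys
n=sys.argv[1]
c=env.get_calibration("wrist");im=env.snapshot("wrist"); np.savez(n,K=c["intrinsics"],T=c["camera_from_world"]); cv2.imwrite(f"pics/{n}.png",im[:,:,::-1])
hsv=cv2.cvtColor(im,cv2.COLOR_RGB2HSV); m=cv2.inRange(hsv,(8,90,195),(30,150,255))
for u in (260,320,380): 
    y=np.flatnonzero(m[130:260,u])+130; print(u,y[[0,-1]] if len(y) else None,end=" ")
print([(y,(np.flatnonzero(m[y,100:560])[[0,-1]]+100).tolist()) for y in (20,60,100,140)])
E
python3 sl.py .01 -.112 .003; python3 wr.py w13
```

```text
26.0 slope u,Y,h [ 0.0124 -0.1121  0.0027] F up-slope,y,normal [ 2.38 -1.16  0.65] grip 0.0854
delta [-0.0024 -0.0003  0.0001] [0.05 0.02 0.16] 1.0
260 [213 244] 320 [213 234] 380 [213 234] [(20, [146, 483]), (60, [150, 477]), (100, [157, 471]), (140, [181, 458])]
```

Emit:
apply_moves(commands="-0.003 -0.0005 0.0005 0 0 0 1;-0.003 -0.0007 0 0 0 0 1")

```text
time: 26.25
position: [0.5439, -0.0688, 0.1033]
tcp_rot: [-0.682, 0.698, 0.123, 0.18]
wrist_force: [0.8, 0.1, 1.7]
grip_width: 0.0853
```

```bash
python3 sl.py .0 -.112 .004; python3 wr.py w14
```

```text
26.25 slope u,Y,h [ 0.0049 -0.1115  0.0035] F up-slope,y,normal [1.4  0.21 1.21] grip 0.0853
delta [-0.0048 -0.0006 -0.0005] [0.05 0.03 0.14] 0.9
260 [213 256] 320 [213 234] 380 [213 234] [(20, [145, 483]), (60, [150, 475]), (100, [156, 469]), (140, [161, 463])]
```

From the width taper in the wrist images, the small slate has rocked flat onto the large one (about -2° to the tool plane, against -8° before). Next I'll lift the fingertips to ~10 mm off the board.

Emit:
apply_moves(commands="0.006 0 0 0 0 0.1 1;0 -0.004 0 0 0 0 1;0 -0.002 0 0 0 0 1;0 -0.001 0 0 0 0 1;0 0 0 0 0 0 1")

```text
time: 26.8
position: [0.5441, -0.068, 0.1108]
tcp_rot: [-0.684, 0.699, 0.117, 0.174]
wrist_force: [0.3, 0.4, -0.9]
grip_width: 0.0852
```

```bash
python3 sl.py .0 -.112 .010
```

```text
26.8 slope u,Y,h [ 0.008  -0.1107  0.0103] F up-slope,y,normal [-0.09  0.44 -0.9 ] grip 0.0852
delta [-0.008   0.0003 -0.0013] [ 0.03  0.03 -0.03] 0.3
```

Emit:
apply_moves(commands="-0.005 0 0 0 0 0 1;-0.005 0 0 0 0 0 1;-0.005 0 0 0 0 0 1;-0.004 0 0 0 0 0 1")

```text
time: 27.2
position: [0.5257, -0.0665, 0.1027]
tcp_rot: [-0.684, 0.699, 0.118, 0.174]
wrist_force: [0.8, -0.0, -0.1]
grip_width: 0.0849
```

```bash
python3 sl.py -.05 -.112 .010; python3 wr.py w15
```

```text
27.2 slope u,Y,h [-0.0122 -0.1108  0.0104] F up-slope,y,normal [ 0.71  0.05 -0.44] grip 0.0849
delta [-0.0378  0.0005 -0.0011] [ 0.03  0.03 -0.02] 0.3
260 [215 238] 320 [221 233] 380 [213 233] [(20, [156, 468]), (60, [161, 463]), (100, [164, 458]), (140, [169, 453])]
```

Emit:
apply_moves(commands="-0.004 0.0003 0 0 0 0 1;-0.004 0 0 0 0 0 1;-0.004 0 0 0 0 0 1;-0.004 0 0 0 0 0 1;-0.004 0 0 0 0 0 1;-0.003 0 0 0 0 0 1")

```text
time: 27.85
position: [0.5022, -0.0645, 0.0918]
tcp_rot: [-0.684, 0.699, 0.117, 0.174]
wrist_force: [-0.5, -0.1, 0.2]
grip_width: 0.0854
```

Emit:
apply_moves(commands="-0.0015 0 0 0 0 0 1;-0.0015 0 0 0 0 0 1")

```text
time: 28.05
position: [0.4988, -0.0642, 0.0903]
tcp_rot: [-0.684, 0.699, 0.117, 0.174]
wrist_force: [-0.1, 0.1, -0.1]
grip_width: 0.0853
```

```bash
python3 sl.py -.05 -.112 .010
```

```text
28.05 slope u,Y,h [-0.0418 -0.1107  0.01  ] F up-slope,y,normal [-0.15  0.09 -0.02] grip 0.0853
delta [-0.0082  0.     -0.0013] [ 0.03  0.02 -0.04] 0.3
```

Emit:
apply_moves(commands="-0.0015 0 0 0 0 0 1;-0.0015 0 0 0 0 0 1")

```text
time: 28.25
position: [0.496, -0.064, 0.089]
tcp_rot: [-0.684, 0.699, 0.117, 0.174]
wrist_force: [0.8, 0.3, 0.6]
grip_width: 0.0856
```

Emit:
apply_moves(commands="-0.0015 0 0 0 0 0 1;-0.0015 0 0 0 0 0 1")

```text
time: 28.45
position: [0.4932, -0.0638, 0.0878]
tcp_rot: [-0.684, 0.699, 0.117, 0.174]
wrist_force: [-0.5, 0.1, 0.6]
grip_width: 0.0855
```

Emit:
apply_moves(commands="-0.0015 0 0 0 0 0 1;-0.0015 0 0 0 0 0 1")

```text
time: 28.65
position: [0.4911, -0.0639, 0.087]
tcp_rot: [-0.684, 0.699, 0.118, 0.175]
wrist_force: [3.8, -0.3, -0.2]
grip_width: 0.0854
```

```bash
python3 sl.py -.05 -.112 .010; python3 wr.py w16
```

```text
28.65 slope u,Y,h [-0.0503 -0.1111  0.0102] F up-slope,y,normal [ 3.43  0.   -1.7 ] grip 0.0854
delta [ 0.0002  0.0003 -0.0009] [ 0.04  0.02 -0.01] 0.3
260 [234 253] 320 [237 254] 380 [239 254] [(20, [440, 469]), (60, [162, 464]), (100, [165, 459]), (140, [170, 454])]
```

Ledge felt at u = -0.0503 (predicted -0.0506). Gentle seating press, then withdraw and look.

Emit:
apply_moves(commands="-0.002 0 0 0 0 0 1;-0.002 0 0 0 0 0 1")

```text
time: 28.9
position: [0.4905, -0.0645, 0.0879]
tcp_rot: [-0.683, 0.699, 0.12, 0.178]
wrist_force: [4.7, 2.9, 2.6]
grip_width: 0.0856
```

Emit:
apply_moves(commands="0.008 -0.001 0 0 0 0 1;0.02 -0.01 0 0 0 0 1;0.02 -0.04 0 0 0 0 1;0.01 -0.045 0 0 0 0 1;-0.03 -0.04 0 0 0 0 1;-0.03 -0.02 0 0 0 0 1;0 0 0 0 0 0 1")

```text
time: 29.6
position: [0.4196, -0.0574, 0.2322]
tcp_rot: [-0.684, 0.7, 0.115, 0.17]
wrist_force: [-0.1, -0.3, -0.5]
grip_width: 0.0854
```

```bash
python3 sl.py -.05 -.112 .010; python3 wr.py w17
```

```text
29.6 slope u,Y,h [-0.0567 -0.1106  0.172 ] F up-slope,y,normal [-0.25 -0.26 -0.49] grip 0.0854
delta [ 0.0088  0.1619 -0.0007] [ 0.04  0.05 -0.13] 0.8
260 [130 240] 320 [169 193] 380 [143 163] Traceback (most recent call last):
  File "wr.py", line 8, in <module>
    print([(y,(np.flatnonzero(m[y,100:560])[[0,-1]]+100).tolist()) for y in (20,60,100,140)])
               ~~~~~~~~~~~~~~~~~~~~~~~~~~~~^^^^^^^^
IndexError: index 0 is out of bounds for axis 0 with size 0
```

View pics/w17.png

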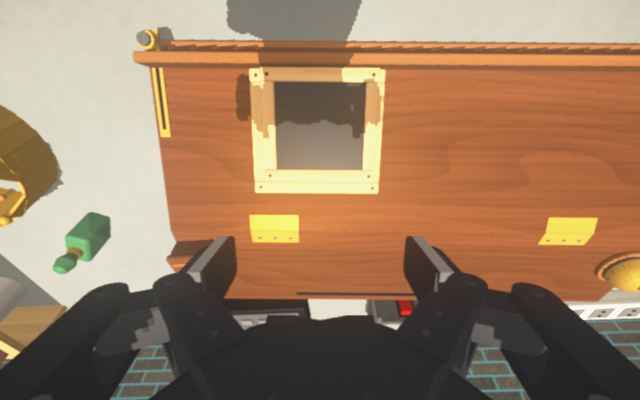

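Last picture: both slates lie at the foot of the slope with their lower edges on the ledge (row ~68). The small one is on top and centred, with its rear edge at row ~181 and the large one's at ~193. A numeric check of squareness follows.

Run:
```python
from h import *
z=np.load("w17.npz"); c={"intrinsics":z["K"],"camera_from_world":z["T"]}
im=cv2.imread("pics/w17.png"); hsv=cv2.cvtColor(im,cv2.COLOR_BGR2HSV); g=cv2.GaussianBlur(hsv[:,:,1],(3,3),0).astype(float); V=cv2.GaussianBlur(hsv[:,:,2],(3,3),0).astype(float)
for u in (300,340): print(u,[(y,int(hsv[y,u,1]),int(hsv[y,u,2])) for y in list(range(44,84,2))+list(range(164,198,2))])
def fit(img,us,r0,r1,h,sgn,name,vert=False):
    P=[]
    for u in us:
        s=img[u,r0:r1] if vert else img[r0:r1,u]; d=np.clip(sgn*np.gradient(s),0,None); k=np.argmax(d); w=slice(max(k-2,0),k+3); y=r0+np.sum(np.arange(r0,r1)[w]*d[w])/d[w].sum()-r0
        P.append((y,u) if vert else (u,y))
    Q=rayS(c,np.array(P,float),h)
    a,b=(Q[:,1],Q[:,0]) if not vert else (Q[:,0],Q[:,1])
    k=np.polyfit(a,b,1); r=b-np.polyval(k,a); ok=abs(r)<.002; k=np.polyfit(a[ok],b[ok],1)
    print(name,"slope",k[0].round(4),"mid",np.polyval(k,a[ok].mean()).round(4),"n",ok.sum(),"rms",(b[ok]-np.polyval(k,a[ok])).std().round(5))
fit(g,range(268,370,3),186,200,.007,1,"L rear")
fit(g,range(280,360,3),176,190,.014,-1,"S rear(sat dip)")
fit(V,range(285,360,3),162,178,.014,1,"S panel rear")
fit(g,range(400,600,5),55,75,.0,1,"ledge foot")
fit(V,range(400,600,5),45,60,.028,1,"ledge top")
fit(g,range(100,180,3),240,262,.014,-1,"left side",True); fit(g,range(100,180,3),372,392,.014,1,"right side",True)
```

```text
300 [(44, 150, 153), (46, 152, 148), (48, 133, 117), (50, 139, 117), (52, 145, 134), (54, 148, 152), (56, 152, 149), (58, 149, 147), (60, 153, 145), (62, 147, 137), (64, 132, 108), (66, 131, 119), (68, 134, 204), (70, 135, 216), (72, 135, 216), (74, 133, 221), (76, 133, 225), (78, 132, 226), (80, 133, 209), (82, 98, 104), (164, 73, 168), (166, 71, 169), (168, 81, 171), (170, 108, 250), (172, 70, 247), (174, 70, 247), (176, 61, 247), (178, 54, 247), (180, 61, 247), (182, 90, 247), (184, 64, 247), (186, 58, 247), (188, 61, 247), (190, 61, 247), (192, 79, 249), (194, 164, 211), (196, 166, 213)]
340 [(44, 147, 158), (46, 149, 154), (48, 137, 125), (50, 131, 117), (52, 136, 126), (54, 149, 151), (56, 146, 157), (58, 148, 153), (60, 148, 150), (62, 143, 144), (64, 135, 117), (66, 133, 117), (68, 134, 209), (70, 134, 213), (72, 136, 215), (74, 133, 222), (76, 130, 227), (78, 131, 230), (80, 134, 225), (82, 108, 128), (164, 67, 172), (166, 67, 172), (168, 68, 172), (170, 115, 249), (172, 74, 247), (174, 74, 247), (176, 62, 247), (178, 53, 247), (180, 49, 247), (182, 91, 247), (184, 64, 247), (186, 55, 247), (188, 57, 247), (190, 65, 247), (192, 79, 248), (194, 160, 218), (196, 166, 211)]
L rear slope 0.0022 mid -0.0489 n 34 rms 0.00012
S rear(sat dip) slope 0.0062 mid -0.0605 n 18 rms 6e-05
S panel rear slope -0.0001 mid -0.076 n 25 rms 3e-05
ledge foot slope 0.0035 mid -0.1745 n 40 rms 0.00017
ledge top slope 0.0018 mid -0.1829 n 40 rms 8e-05
left side slope 0.0014 mid -0.1791 n 27 rms 0.00018
right side slope -0.0088 mid -0.049 n 27 rms 0.0002
```

Run:
```python
from h import *
z=np.load("w17.npz"); c={"intrinsics":z["K"],"camera_from_world":z["T"]}
print("S front/rear",rayS(c,[(320,67),(320,182)],.014).round(4)[:,0],"rear if h=.007",rayS(c,[(320,182)],.007).round(4)[0,0])
s,p,r=cur(); print(s["time"],p.round(3),np.round(s["wrist_force"],2)); env.job_done()
```

```text
S front/rear [-0.1736 -0.0621] rear if h=.007 -0.0607
29.65 [ 0.421 -0.058  0.232] [0.67 0.74 0.63]
the job is handed in; nothing more can be done
```

Both slates are on the slope against the book ledge, the smaller one on top of the larger, and I handed the job in at 29.7 s. No verdict was reported.

**How it went:** I pushed each slate from behind with the open fingers, over the crest and down the board. I slid the small slate along the deck first to line it up with the large one. The ledge was felt at about 4 N on each slate, followed by a gentle press of about 6 N, well under the 20 N limit.

**Last checks, from the wrist camera and the tool's position:**
- **Squareness:** the edges of both slates are within about 0.005 rad of the ledge, except one side edge at about 0.009 rad. The limit is 0.03 rad.
- **Large slate:** its measured extent down to the foot of the ledge is 125.6 mm, against a true length of 126 mm, so it sits on the ledge.
- **Sideways centring:** the small slate is about 2 mm off centre. The limit is 12 mm.
- **Lower edges in line:** the small slate stopped within 0.3 mm of the predicted tool position. The camera put its lower edge about 1 mm short of the ledge foot, which is within the camera's calibration error.

**What went wrong or stayed unchecked:**
- The fingers crept up above a slate three times (once on the large one, twice on the small one). For the first small-slate miss the images showed it had not moved; the other two I simply backed off, lowered and repeated.
- I could not measure the final contact force on the ledge after letting go.
- I only looked at the other props; I saw no sign that any had shifted, but I did not measure them.

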